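Swap the hemmed-in module on the rework board

ROBOT

A 6-joint arm with a two-finger parallel gripper is mounted at the origin on a cart in front of the work surface, level with it; the furniture and walls round the work are solid. World frame = base frame: x ahead of the robot, y to its left, z up, the work surface at z = 0. Lengths are in m, angles in rad, forces in N, time in s.
With the tool pointing down it reaches from about 0.35 to 0.975 m from the base axis. Payload 7.1 kg.
Tool frame: the origin (TCP) lies at the very end of the fingers, on their centre line; the grasp point (between the pads) lies 19 mm behind it (env.grasp_offset is the x of the grasp point in the tool frame, in m); x points along the fingers, y is the direction in which the jaws open and shut, and the axes are right-handed (so a half turn about x gives the same grasp; the last joint's range is limited). The gripper opens to 88 mm and grips with 3 to 60 N. Pads are 20 mm wide; open, the fingers measure 115 mm over their backs; the gripper's body (75 mm by 178 mm) begins 61 mm behind the grasp point.
Start: joints at [1.177, 0.423, 1.63, -0, 1.089, -0.019], TCP at [0.229, 0.582, 0.191] pointing down, gripper open.
Joint ranges: [-3, 3], [-0.9, 2.11], [0.09, 2.58], [-1.31, 4.45], [0.11, 2.69], [-2.54, 2.54]. Speed limits (rad/s): [2.39, 2.39, 3.01, 3.14, 3.14, 3.14].

INTERFACE

Orientations are given as [roll, pitch, yaw] about the fixed x, y, z axes, in that order (R = Rz(yaw) Ry(pitch) Rx(roll)).
In Python, from cell import env, viewer, workorder gives the robot as it stands. The module is installed in compiled form; this text tells all that it offers.
- The arm moves only by the tool carry_out, never from a script. Its argument "rows" is a list of rows, each an object with "offset": the shift along the tool's x, y, z in cm, a list of three; "rotation": the turn, a rotation vector about the tool's x, y, z in rad, a list of three; "claw": the finger opening in cm, from 0 to 8.78. In form: [{"offset": [tx, ty, tz], "rotation": [wx, wy, wz], "claw": claw}, ...]. A call has exactly 10 rows; each row shifts and turns the commanded pose from where the row before left it, along the tool's axes as they then stand; what a row does not reach is not made up. A row lasts 1/10 s, in which the tool goes at most 50 mm and 8.59 degrees, less where a joint would pass 70% of its speed; a pose out of reach is approached as far as the arm can. A call with a gripper value outside its range is refused whole. The fingers move at their own pace and stop on an object; "grip_force" is the grip in N (left out, the last holds). Time passes only in rows, so rows that do not move let the fingers close, or fill a call up. It gives the time, the measured TCP pose, the force and the opening at its end, in the units of the state.
- env.state(): the state, without advancing time (a new reading comes with each control period).
- viewer.capture(name): name is "side" or "top" or "wrist"; returns a dict with "pixels" (384x512x3 uint8, red, green, blue), "z_map" (384x512 float32, m along the optical axis (not along the pixel's ray), 0 where there is no reading), "vfov" (degrees; the focal length in pixels is half the picture's height over the tangent of half this angle, whatever the lens; pixels are square), "cx", "cy" (the principal point, pixels), "view" (4x4, takes a point from world to camera coordinates). Camera axes: x right, y up, looking along -z (the intrinsics and any distortion apply to the point x, -y, -z); pixel columns grow to the right and rows downward; lengths in m; the calibration is good to about 2 mm. The wrist camera is an equidistant fisheye: a pixel r from the principal point sees the ray r / f radians off the axis. A picture is of the moment at which its call begins.
- workorder.job_done(): hands the job in, once; it reports no verdict.
The state is a dict: "t": time; "qpos": joint angles; "joint_velocities": joint speeds; "joint_efforts": joint torques, N m; "ee_pos": TCP position; "eef_rot": TCP orientation; "wrist_force": force on the tool from outside, world axes, zero at the start; "moment": the same for the moment, N m; "gripper_width": finger opening in m.
Only numpy, scipy, OpenCV 4.12 (cv2) and the standard library are available. Lean on these libraries where they do the work, as an engineer would, in place of code of your own. Each camera call takes 0.05 s, during which the arm holds its last target.

TASK

The module lying on the wooden rework board between the solder spool and the rubber pot is finished and has to go to test. First stand the spool and the pot aside on the grey side tray, then lay the finished module in the test cradle and lay the waiting module from the test mat in its place on the board, and only then put the spool and the pot back upright where each of them stood. Leave the mug and the tape roll alone.

Things in the scene. Friction and masses are not known exactly. Their poses are not given: they have to be found in the camera images.
- spool_center (a point): Solder spool standing on one flange: grey flanges 63 mm across, pale barrel, 70 mm high, 0.4 kg. Point at its centre, 35 mm above its underside; z up its axis. It is solid out to the flange diameter over its whole height: grip it across 63 mm. Starts at one end of the rework board (either end), its side about 10 mm from the finished module; its start position is where it must go back.
- pot_center (a point): Black rubber pot, open at the top, 62 mm across, 42 mm high, wall about 6 mm. Point at its centre, 21 mm above its underside; z up. Can be gripped across its outside. Starts at the other end of the rework board, about 10 mm from the finished module; its start position is where it must go back.
- worked_center (a point): The finished plated module: flat box with notched aluminium cover, 89 x 61 x 20 mm, lying flat on the middle of the rework board between spool and pot. Point at its centre, 10 mm above its underside; x along the 89 mm length, y across the 61 mm width, z up. Too long to grip lengthwise: grip it across the 61 mm width (its body is about 54 to 60 mm wide there), whose sides face the spool and the pot.
- fresh_center (a point): The waiting plated module, same kind as the other (89 x 61 x 20 mm), lying flat on the black test mat beside the cradle. Point and axes as for the other module.
- board_bed (a point): Middle of the fixed dark wooden rework board, 236 x 116 mm, top 8 mm above the bench; the point lies on the board's top. The row of three places runs along x (which is roughly the world's x): dark discs of 70 mm centred about 72 mm either way, module bed at the middle. A module lies here with its 89 mm length along this point's y; either way round. Low bars (6 mm high) at both ends of the bed's length, 106 mm apart.
- side_tray: Fixed shallow grey steel tray, 240 mm along its x, 122 mm along its y, walls 3 mm thick and 10 mm high, floor 3 mm above the bench; empty at the start. Origin at the centre of its underside.
- cradle_bed (a point): Middle of the fixed aluminium test cradle (78 x 116 mm plate) on the black test mat (240 x 116 mm); the point lies on the plate's top, 9 mm above the bench. A module lies here with its 89 mm length along this point's y, either way round, between two grey bars (8 mm above the plate, 104 mm apart) at the ends of its length.
- mug_center (a point): Yellow mug, 69 mm across, 68 mm high, a bystander on the far side. Point at the middle of its body.
- tape_center (a point): Roll of black tape lying flat, 62 mm across, 19 mm high, a bystander on the far side. Point at its centre.
Not all that is in view belongs to the job. Leave any purple look-alike of the part that bears spool_center alone.

How it is judged:
By the outcome, as a careful person would: the job done as asked, in the order asked, and still so for the second after the job is handed in, with the robot touching nothing.
It also fails if it takes over 128 s, if anything falls off the work surface, if the arm or the gripper's body presses on something with over 40 N, if the wrist force passes 120 N, or if a joint passes its speed limit or range.

## Working session

There is one attempt and no reset: what is moved stays moved. The work goes in short steps, Python scripts to look and compute and a tool call to move; the robot and the scene stay as the last step left them, time stands still between calls to the robot, and variables do not carry over. Pictures are saved under pics/ and viewed, and the job is handed in when it is done.

Besides the shell and the picture viewer there is one more tool, called after "Call:" as a command line: name --argument value ..., lists and objects as JSON in quotes. carry_out: Moves the arm, as the interface text tells. Its arguments: {"type":"object","properties":{"rows":{"type":"array","items":{"type":"object","properties":{"offset":{"type":"array","items":{"type":"number"}},"rotation":{"type":"array","items":{"type":"number"}},"claw":{"type":"number"}}}},"grip_force":{"type":"number"}},"required":["rows"]}

```bash
mkdir -p pics; ls
cat > h.py <<'E'
import numpy as np, cv2
from cell import env, viewer, workorder
def save(c,n):
    cv2.imwrite('pics/'+n,cv2.cvtColor(c['pixels'],cv2.COLOR_RGB2BGR))
E
python3 - <<'E'
from h import *
print(env.state(), env.grasp_offset)
for n in ['side','top','wrist']:
    c=viewer.capture(n); save(c,n+'0.png'); np.savez('/tmp/%s0.npz'%n,**c)
    print(n,c['vfov'],c['cx'],c['cy'],c['view'].round(4).tolist())
E
```

```text
pics
{'t': 0.0, 'qpos': array([ 1.17698049e+00,  4.23836878e-01,  1.63065311e+00,  7.31193698e-06,
        1.08856744e+00, -1.90043197e-02]), 'joint_velocities': array([-0.00022654,  0.00027553,  0.00178531,  0.001055  , -0.00028031,
       -0.00190396]), 'joint_efforts': array([ 1.34336118e-03, -5.44638097e+01, -2.73667198e+01,  6.45095645e-02,
        2.27883953e-02, -1.64749131e-04]), 'ee_pos': array([0.22856745, 0.58109069, 0.19061868]), 'eef_rot': array([-1.59421985,  1.56933155, -1.96903476]), 'wrist_force': array([-0.2573733 , -0.29499086,  0.55666752]), 'moment': array([-0.01041861, -0.01286559, -0.0130374 ]), 'gripper_width': 0.08775628825263566} -0.0187
side 57.68026945995007 256.02593610935963 195.10207425938722 [[0.8019, -0.5971, -0.0203, -0.4916], [0.2474, 0.301, 0.921, -0.162], [-0.5438, -0.7436, 0.3891, -0.7512], [0.0, 0.0, 0.0, 1.0]]
top 53.21177311497111 259.9707422810808 190.45111841797583 [[-0.0105, -0.9999, 0.0018, -0.0588], [0.9978, -0.0103, 0.0651, -0.5816], [-0.0651, 0.0025, 0.9979, -1.0752], [0.0, 0.0, 0.0, 1.0]]
wrist 65.70646984690485 254.27285128528877 195.8435493314762 [[0.3649, 0.9311, -0.001, -0.6253], [-0.8899, 0.3484, -0.2946, 0.037], [-0.2739, 0.1084, 0.9556, -0.3914], [0.0, 0.0, 0.0, 1.0]]
```

View pics/top0.png

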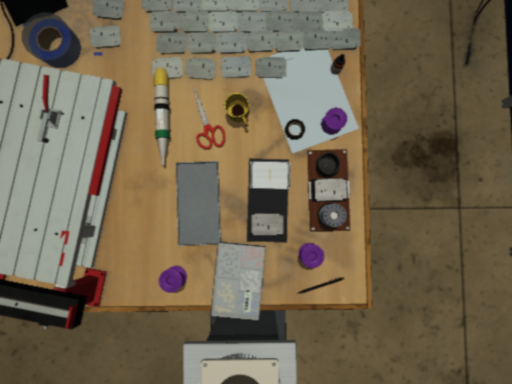

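View pics/side0.png

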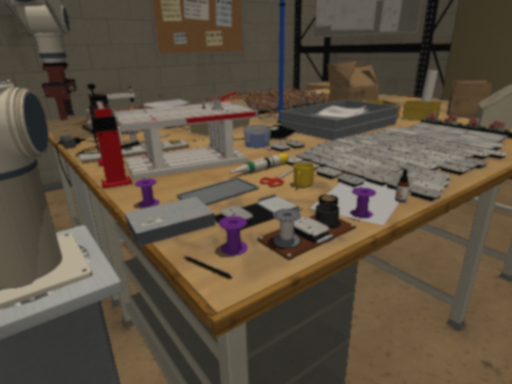

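View pics/wrist0.png

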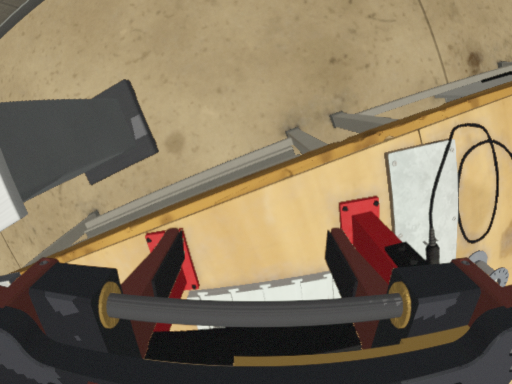

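Run:
```python
from h import *
t=cv2.imread('pics/top0.png')[130:330,160:370]; cv2.imwrite('pics/topz.png',cv2.resize(t,None,fx=3.5,fy=3,interpolation=cv2.INTER_CUBIC) if 0 else cv2.resize(t,None,fx=2.9,fy=2.9,interpolation=cv2.INTER_CUBIC))
t=cv2.imread('pics/side0.png')[150:290,120:420]; cv2.imwrite('pics/sidez.png',cv2.resize(t,None,fx=2.6,fy=2.6,interpolation=cv2.INTER_CUBIC))
c=np.load('/tmp/top0.npz'); z=c['z_map']
V=c['view'];f=192/np.tan(np.radians(c['vfov']/2));print(f)
vv,uu=np.mgrid[:384,:512]
P=np.stack([(uu-c['cx'])/f*z,-(vv-c['cy'])/f*z,-z,np.ones_like(z)],-1)@np.linalg.inv(V).T
np.save('/tmp/topP.npy',P)
for u,v in [(332,215),(327,163),(329,189),(266,224),(270,175),(198,204),(238,280),(311,256),(173,279),(300,230),(333,120),(237,105),(295,129),(100,270),(75,210),(268,200),(322,292)]: print(u,v,P[v,u,:3].round(3))
```

```text
383.31677041011176
332 215 [ 0.509 -0.26   0.065]
327 163 [ 0.659 -0.259  0.014]
329 189 [ 0.583 -0.261  0.026]
266 224 [ 0.485 -0.081  0.019]
270 175 [ 0.626 -0.094  0.013]
198 204 [0.545 0.115 0.003]
238 280 [ 0.332 -0.001  0.034]
311 256 [ 0.398 -0.202  0.057]
173 279 [0.341 0.173 0.06 ]
300 230 [ 0.467 -0.179 -0.001]
333 120 [ 0.773 -0.27   0.06 ]
237 105 [ 0.835 -0.     0.002]
295 129 [ 0.762 -0.17  -0.001]
100 270 [0.359 0.395 0.002]
75 210 [0.527 0.37  0.209]
268 200 [ 0.554 -0.088  0.002]
322 292 [ 0.29  -0.239  0.001]
```

View pics/topz.png

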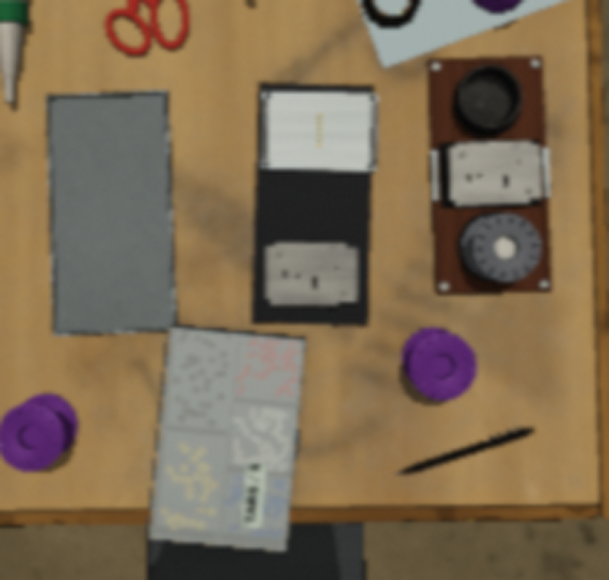

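View pics/sidez.png

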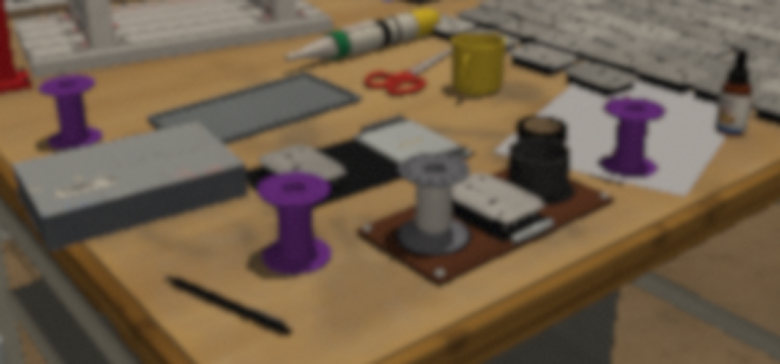

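Run:
```python
from h import *
P=np.load('/tmp/topP.npy')
c=np.load('/tmp/top0.npz');z=c['z_map']
def reg(u0,u1,v0,v1): 
    q=P[v0:v1,u0:u1,:3]; return q
for n,r in dict(spool=(312,352,200,234),pot=(310,345,149,177),worked=(305,352,174,206),fresh=(246,292,208,242),cradle=(246,292,158,192)).items():
    Z=reg(*r)[...,2]
    print(n,np.round(Z[::2,::2]*1000).astype(int));
```

```text
spool [[  10    8    8   23   28   26   25   25   24    6   12    8    8    7
    11    9    7    5    8   -2]
 [   7   12    4    6    7   10    6    8    4   10    7   10    5    9
     7    9    5    6    5    3]
 [   8    8    9   11   12   11    7    5   12   77   76   81   78   76
     9    3    7    9    5    0]
 [   9    7    8    7   10    9    9   14   83   78   81   76   79   78
    76    6    6    9   10    5]
 [   8    8   11    9    8   11   15   76   80   77   77   76   81   79
    80   78   10    9    7    3]
 [  12    6    8    9   10   12   82   79   75   81   81   74   75   79
    77   80   75   10    6    0]
 [   8    6    6    7   13   15   78   79   76   78   70   67   73   78
    79   82   77   10   10    1]
 [   7    7    5    7   13   16   76   78   74   67   68   70   66   77
    79   76   76   10    8   -3]
 [   9    9    8   11   12   18   80   79   74   67   71   67   67   80
    77   77   77    6 1111   -1]
 [   7    8    7   10   11   15   81   79   76   79   70   64   71   79
    76   80   74    6    7   -4]
 [  10   13    8    8   11   14   81   76   
[... 6613 characters left out ...]
9   10   10    7   10    6    8    8    9    9   12
    10   11    8    6    8    6    9   14   -2]
 [   4    5   19    8    6   11   11    6   11   12   10    9    6    8
     6   10   10    9    7    8   12   16    1]
 [  -4    3   16    5   11    9    9    9    7   11   10    7    7    9
     8    9   12   11    6    9   13   15    1]
 [   2    5   14    9    8    9    9    6   10   10    7   13    9    9
     3    5    9    8    6   10   12    8    1]
 [   0    4    2    4    1    3    5    6   10    5    7   11    8    6
     9   11    8    6    7    6    3   11   -4]
 [   2    3    5    5    7    4    3    3    2    5    4    3    1    8
     4    4    5    3    1    4    0    5   -2]]
```

Run:
```python
from h import *
P=np.load('/tmp/topP.npy')
def pts(r,lo,hi):
    q=P[r[2]:r[3],r[0]:r[1],:3]; m=(q[...,2]>lo)&(q[...,2]<hi)
    m=cv2.morphologyEx(m.astype(np.uint8),cv2.MORPH_OPEN,np.ones((2,2),np.uint8))>0
    return q[m]
for n,r,lo,hi in [('spool',(312,352,200,234),.062,.09),('purpleA',(290,330,240,272),.06,.09),('worked',(305,352,174,206),.019,.034),('fresh',(246,292,208,242),.014,.03),('cradle',(246,292,158,192),.003,.03),('mat',(242,296,155,246),.0035,.03),('board',(302,356,145,236),.005,.014),('toolbox',(205,270,240,325),.02,.1),('mug',(220,255,90,125),.05,.09),('pot',(310,345,149,177),.04,.06)]:
    q=pts(r,lo,hi); xy=(q[:,:2]*1000).astype(np.float32)
    print(n,len(q),'minrect',[np.round(a,1) for a in cv2.minAreaRect(xy)],'circ',[np.round(a,1) for a in cv2.minEnclosingCircle(xy)],'mean',q.mean(0).round(4), 'ext', q.min(0).round(3),q.max(0).round(3))
c=np.load('/tmp/top0.npz')['pixels']
hsv=cv2.cvtColor(c,cv2.COLOR_RGB2HSV)
# tray corner extents via colour: grey low saturation region
m=((hsv[...,1]<70)).astype(np.uint8); m2=np.zeros_like(m); m2[150:260,165:232]=m[150:260,165:232]
m2=cv2.morphologyEx(m2,cv2.MORPH_OPEN,np.ones((3,3),np.uint8))
n,l,s,ce=cv2.connectedComponentsWithStats(m2); print(s,ce)
k=l[204,198]; yx=np.argwhere(l==k); q=P[yx[:,0],yx[:,1],:2]*1000
ok=np.abs(q[:,0])<2000
print(cv2.minAreaRect(q[ok].astype(np.float32)))
```

```text
spool 430 minrect [array([ 505.1, -273.7]), array([75.9, 61.3]), np.float64(88.3)] circ [array([ 505. , -273.4]), np.float64(39.1)] mean [ 0.5064 -0.2669  0.0715] ext [ 0.474 -0.312  0.003] [ 0.536 -0.235  0.082]
purpleA 389 minrect [array([ 447.2, -160.5]), array([226.,  65.]), np.float64(43.4)] circ [array([ 437.6, -150.4]), np.float64(113.9)] mean [ 0.3964 -0.2056  0.0662] ext [ 0.357 -0.247 -0.005] [ 0.51  -0.062  1.111]
worked 652 minrect [array([ 572.5, -185.2]), array([ 81. , 264.1]), np.float64(10.0)] circ [array([ 558. , -187.8]), np.float64(134.6)] mean [ 0.5793 -0.2645  0.0313] ext [ 0.51  -0.314  0.004] [ 0.625 -0.062  1.111]
fresh 652 minrect [array([482.1, -85.7]), array([89.5, 57.5]), np.float64(89.4)] circ [array([480.7, -85.7]), np.float64(50.7)] mean [ 0.4826 -0.0851  0.0196] ext [ 0.453 -0.131 -0.001] [ 0.511 -0.041  0.027]
cradle 1129 minrect [array([593.2, -93.2]), array([119.2, 170. ]), np.float64(86.8)] circ [array([592.4, -96.4]), np.float64(89.5)] mean [ 0.623  -0.0953  0.0125] ext [ 0.51  -0.156 -0.004] [ 0.677 -0.033  1.111]
mat 1849 minrect [array([552.1, 
[... 559 characters left out ...]
] ext [ 0.033 -0.078 -0.756] [0.51  0.168 1.111]
mug 158 minrect [array([813.3,  -1. ]), array([65.8, 86.9]), np.float64(82.2)] circ [array([809.9, -13. ]), np.float64(46.5)] mean [ 0.8131 -0.0032  0.0509] ext [ 0.766 -0.035 -0.005] [0.853 0.031 0.072]
pot 85 minrect [array([ 656.9, -261.3]), array([54.4, 73.1]), np.float64(19.4)] circ [array([ 655.9, -262.1]), np.float64(37.0)] mean [ 0.6595 -0.262   0.0368] ext [ 0.625 -0.298  0.006] [ 0.682 -0.227  0.053]
[[     0      0    512    384 192866]
 [   176    161     56     99   3742]] [[256.58087999 191.21164954]
 [199.79048637 206.36183859]]
((529.497314453125, 56.396827697753906), (280.5047607421875, 235.81097412109375), 1.8069112300872803)
```

```bash
cat >> h.py <<'E'
from scipy.spatial.transform import Rotation as Ro
def down(yaw):
    # tool x down; tool y (jaw) = (cos yaw, sin yaw,0)
    x=np.array([0,0,-1.]);y=np.array([np.cos(yaw),np.sin(yaw),0]);return np.stack([x,y,np.cross(x,y)],1)
def pose():
    s=env.state(); return np.array(s['ee_pos']),Ro.from_euler('xyz',s['eef_rot']).as_matrix()
def jawyaw(R): return np.degrees(np.arctan2(R[1,1],R[0,1]))
def go(p,yaw_deg,verbose=True):
    """print offset in tool axes (now) and in aligned tool axes, + rotvec; yaw_deg jaw angle (mod 180)"""
    s=env.state();P,R=pose();T=down(np.radians(yaw_deg))
    rv=Ro.from_matrix(R.T@T).as_rotvec()
    d=np.array(p)-P
    print('t',round(s['t'],2),'pos',P.round(4),'jaw',jawyaw(R).round(2),'w',round(s['gripper_width']*1000,1),'F',np.round(s['wrist_force'],1),'q6',s['qpos'][5].round(2))
    print(' d world mm',(d*1000).round(1),'| off now cm',(R.T@d*100).round(2),'| off aligned cm',(T.T@d*100).round(2),'| rotvec',rv.round(4))
E
python3 - <<'E'
from h import *
P,R=pose();print(R.round(3),env.state()['t'])
for y in (-90,0,90,180): go([0.5,-0.2,0.35],y)
E
```

```text
[[-0.     0.366  0.931]
 [-0.001  0.931 -0.366]
 [-1.    -0.001 -0.   ]] 0.15
t 0.15 pos [0.2286 0.5812 0.1908] jaw 68.52 w 88.1 F [-1.1 -0.1  0.2] q6 -0.02
 d world mm [ 271.4 -781.2  159.2] | off now cm [-15.85 -62.78  53.85] | off aligned cm [-15.92  78.12 -27.14] | rotvec [2.7668e+00 1.5000e-03 3.0000e-04]
t 0.15 pos [0.2286 0.5812 0.1908] jaw 68.52 w 88.1 F [-1.1 -0.1  0.2] q6 -0.02
 d world mm [ 271.4 -781.2  159.2] | off now cm [-15.85 -62.78  53.85] | off aligned cm [-15.92  27.14  78.12] | rotvec [1.196e+00 7.000e-04 1.000e-03]
t 0.15 pos [0.2286 0.5812 0.1908] jaw 68.52 w 88.1 F [-1.1 -0.1  0.2] q6 -0.02
 d world mm [ 271.4 -781.2  159.2] | off now cm [-15.85 -62.78  53.85] | off aligned cm [-15.92 -78.12  27.14] | rotvec [-3.748e-01 -2.000e-04  1.100e-03]
t 0.15 pos [0.2286 0.5812 0.1908] jaw 68.52 w 88.1 F [-1.1 -0.1  0.2] q6 -0.02
 d world mm [ 271.4 -781.2  159.2] | off now cm [-15.85 -62.78  53.85] | off aligned cm [-15.92 -27.14 -78.12] | rotvec [-1.9456e+00 -1.1000e-03  7.0000e-04]
```

Run:
```python
from h import *
P,R=pose(); c=np.load('/tmp/wrist0.npz');V=c['view']; C=-V[:3,:3].T@V[:3,3]
print('cam-tcp tool frame',R.T@(C-P),'axis',R.T@(-V[2,:3]),'up',R.T@V[1,:3],'right',R.T@V[0,:3])
```

```text
cam-tcp tool frame [-0.19346597  0.00075998 -0.08070257] axis [9.55628491e-01 4.60255177e-04 2.94574227e-01] up [ 0.29457458 -0.00122659 -0.95562771] right [-7.85120425e-05  9.99999142e-01 -1.30773979e-03]
```

Call:
carry_out --rows '[{"offset": [-5,0,0],"rotation": [-0.13,0,0],"claw": 8.78},{"offset": [-5,0,0],"rotation": [-0.13,0,0],"claw": 8.78},{"offset": [-5,0,0],"rotation": [-0.115,0,0],"claw": 8.78},{"offset": [0,-4.5,1.5],"rotation": [0,0,0],"claw": 8.78},{"offset": [0,-4.5,1.5],"rotation": [0,0,0],"claw": 8.78},{"offset": [0,-4.5,1.5],"rotation": [0,0,0],"claw": 8.78},{"offset": [0,-4.5,1.5],"rotation": [0,0,0],"claw": 8.78},{"offset": [0,-4.5,1.5],"rotation": [0,0,0],"claw": 8.78},{"offset": [0,-4.5,1.5],"rotation": [0,0,0],"claw": 8.78},{"offset": [0,-4.5,1.5],"rotation": [0,0,0],"claw": 8.78}]'

```text
t: 1.15
ee_pos: [0.3338, 0.2648, 0.3413]
eef_rot: [-0.043, 1.571, -0.042]
wrist_force: [0.7, -0.7, 0.4]
gripper_width: 0.088
```

Call:
carry_out --rows '[{"offset": [0.4,-4.1,2.6],"rotation": [0,0,0],"claw": 8.78},{"offset": [0.4,-4.1,2.6],"rotation": [0,0,0],"claw": 8.78},{"offset": [0.4,-4.1,2.6],"rotation": [0,0,0],"claw": 8.78},{"offset": [0.4,-4.1,2.6],"rotation": [0,0,0],"claw": 8.78},{"offset": [0.4,-4.1,2.6],"rotation": [0,0,0],"claw": 8.78},{"offset": [0.4,-4.1,2.6],"rotation": [0,0,0],"claw": 8.78},{"offset": [0.4,-4.1,2.6],"rotation": [0,0,0],"claw": 8.78},{"offset": [0.4,-4.1,2.6],"rotation": [0,0,0],"claw": 8.78},{"offset": [0.4,-4.1,2.6],"rotation": [0,0,0],"claw": 8.78},{"offset": [0,0,0],"rotation": [0,0,0],"claw": 8.78}]'

```text
t: 2.15
ee_pos: [0.5697, -0.1067, 0.3039]
eef_rot: [-2.228, 1.57, -2.232]
wrist_force: [0.7, 0.6, -0.5]
gripper_width: 0.0876
```

Run:
```python
from h import *
go([.505,-.262,.05],90)
c=viewer.capture('wrist'); save(c,'wrist1.png'); np.savez('/tmp/wrist1.npz',**c)
go([.505,-.262,.05],90)
```

```text
t 2.15 pos [ 0.5697 -0.1067  0.3039] jaw 89.78 w 87.6 F [ 0.7  0.6 -0.5] q6 -1.77
 d world mm [ -64.7 -155.3 -253.9] | off now cm [ 25.41 -15.53  -6.39] | off aligned cm [ 25.39 -15.53  -6.47] | rotvec [-0.0039 -0.0008  0.001 ]
t 2.2 pos [ 0.5684 -0.1045  0.3041] jaw 89.81 w 87.6 F [-0.2  0.1 -0.7] q6 -1.77
 d world mm [ -63.4 -157.5 -254.1] | off now cm [ 25.42 -15.77  -6.24] | off aligned cm [ 25.41 -15.75  -6.34] | rotvec [-0.0033 -0.0018 -0.0003]
```

View pics/wrist1.png

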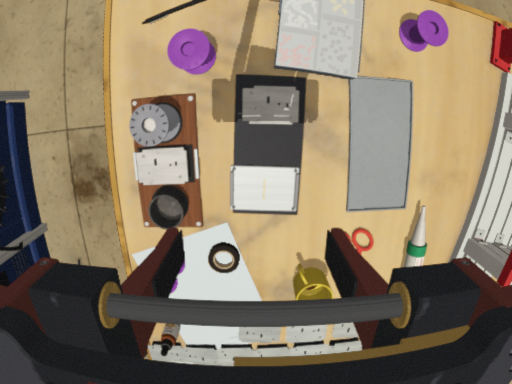

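```bash
cat >> h.py <<'E'
def rays(c,uv,fish):
    f=192/np.tan(np.radians(float(c['vfov'])/2)); d=(np.asarray(uv,float)-[float(c['cx']),float(c['cy'])])
    if fish:
        r=np.linalg.norm(d,axis=-1); th=r/f; k=np.where(r>1e-9,np.tan(th)/np.maximum(r,1e-9),1/f)[...,None]
    else: k=1/f
    q=d*k
    D=np.stack([q[...,0],-q[...,1],-np.ones(q.shape[:-1])],-1)   # per unit optical depth
    V=c['view']; return -V[:3,:3].T@V[:3,3], D@V[:3,:3]
def plane(c,uv,z,fish):
    C,D=rays(c,uv,fish); s=(z-C[2])/D[...,2]; return (C+D*s[...,None])
def cloud(c,fish):
    vv,uu=np.mgrid[:384,:512]; C,D=rays(c,np.stack([uu,vv],-1),fish); return C+D*c['z_map'][...,None]
def mask_h(P,box,lo,hi):
    x0,x1,y0,y1=box
    m=(P[...,0]>x0)&(P[...,0]<x1)&(P[...,1]>y0)&(P[...,1]<y1)&(P[...,2]>lo)&(P[...,2]<hi)
    m=m.astype(np.uint8); m=cv2.morphologyEx(m,cv2.MORPH_CLOSE,np.ones((3,3),np.uint8)); m=cv2.morphologyEx(m,cv2.MORPH_OPEN,np.ones((3,3),np.uint8))
    n,l,s,_=cv2.connectedComponentsWithStats(m)
    return (l==1+np.argmax(s[1:,4])) if n>1 else m>0
def region(c,m,zp,fish):
    """outer contour of mask -> plane zp (mm)"""
    # convex hull of pixel corners
    cs,_=cv2.findContours(m.astype(np.uint8),cv2.RETR_EXTERNAL,cv2.CHAIN_APPROX_NONE); k=max(cs,key=cv2.contourArea)[:,0]
    k=np.concatenate([k+np.array(o)*.5 for o in [(1,0),(-1,0),(0,1),(0,-1)]])
    h=cv2.convexHull(k.astype(np.float32))[:,0]
    return (plane(c,h,zp,fish)[:,:2]*1000).astype(np.float32)
E
cat > meas.py <<'E'
from h import *
import sys
for n,fish in [('wrist1',1),('top0',0)]:
    c=np.load('/tmp/%s.npz'%n); P=cloud(c,fish); print(n)
    # centroid-based circle: moments of polygon
    def poly(q):
        M=cv2.moments(q.reshape(-1,1,2)); return np.array([M['m10'],M['m01']])/M['m00'],M['m00']
    for nm,box,lo,hi,zp in [('spool',(.45,.56,-.33,-.2),.06,.095,.078),('pot',(.61,.71,-.33,-.2),.041,.06,.050)]:
        m=mask_h(P,box,lo,hi) if nm=='spool' else mask_h(P,box,.04,.06)
        q=region(c,m,zp,fish); ce,A=poly(q); print(nm,'centroid',ce.round(1),'diam',round(2*np.sqrt(A/np.pi),1), 'rect',[np.round(a,1) for a in cv2.minAreaRect(q)], 'z',np.median(P[m][:,2]).round(4))
    for nm,box,lo,hi,zp in [('worked',(.53,.63,-.33,-.2),.019,.034,.028),('fresh',(.43,.53,-.15,-.02),.013,.03,.022)]:
        m=mask_h(P,box,lo,hi);q=region(c,m,zp,fish); ce,A=poly(q); print(nm,'centroid',ce.round(1),'A',A,'rect',[np.round(a,1) for a in cv2.minAreaRect(q)],'z',np.median(P[m][:,2]).round(4))
    hsv=cv2.cvtColor(c['pixels'],cv2.COLOR_RGB2HSV); rgb=c['pixels'].astype(int)
E
python3 meas.py
```

```text
wrist1
spool centroid [ 510.2 -261.5] diam 63.9 rect [array([ 510.7, -261.1]), array([63.8, 62.4]), np.float64(86.4)] z 0.078
pot centroid [ 663.5 -269.6] diam 37.2 rect [array([ 663.4, -272. ]), array([55.9, 25.2]), np.float64(31.1)] z 0.0482
worked centroid [ 582.4 -261.5] A 5429.694782027043 rect [array([ 582.2, -261.8]), array([63.4, 90.3]), np.float64(1.0)] z 0.0262
fresh centroid [485.6 -81. ] A 5397.666216585494 rect [array([485.9, -81.1]), array([90.2, 61.9]), np.float64(89.3)] z 0.0213
top0
spool centroid [ 509.3 -262.9] diam 63.4 rect [array([ 509. , -263.2]), array([62.1, 61.7]), np.float64(89.4)] z 0.078Traceback (most recent call last):
  File "meas.py", line 10, in <module>
    q=region(c,m,zp,fish); ce,A=poly(q); print(nm,'centroid',ce.round(1),'diam',round(2*np.sqrt(A/np.pi),1), 'rect',[np.round(a,1) for a in cv2.minAreaRect(q)], 'z',np.median(P[m][:,2]).round(4))
  File "h.py", line 40, in region
    cs,_=cv2.findContours(m.astype(np.uint8),cv2.RETR_EXTERNAL,cv2.CHAIN_APPROX_NONE); k=max(cs,key=cv2.contourArea)[:,0]
                                                                                         ~~~^^^^^^^^^^^^^^^^^^^^^^^^
ValueError: max() iterable argument is empty
```

```bash
cat > meas2.py <<'E'
from h import *
for n,fish in [('wrist1',1),('top0',0)]:
    c=np.load('/tmp/%s.npz'%n); P=cloud(c,fish); print(n)
    def poly(q):
        M=cv2.moments(q.reshape(-1,1,2)); return np.array([M['m10'],M['m01']])/M['m00'],M['m00']
    def box(x0,x1,y0,y1): return (P[...,0]>x0)&(P[...,0]<x1)&(P[...,1]>y0)&(P[...,1]<y1)
    def rep(nm,m,zp):
        m=m.astype(np.uint8); nn,l,s,_=cv2.connectedComponentsWithStats(m); m=l==1+np.argmax(s[1:,4])
        q=region(c,m,zp,fish); ce,A=poly(q); print(nm,m.sum(),'cen',ce.round(1),'eqdiam',round(2*np.sqrt(A/np.pi),1),'rect',[np.round(a,1) for a in cv2.minAreaRect(q)])
    Z=P[...,2]; hsv=cv2.cvtColor(c['pixels'],cv2.COLOR_RGB2HSV); 
    rep('pot',box(.61,.71,-.33,-.2)&(Z>.04)&(Z<.06),.050)
    k=np.ones((3,3),np.uint8)
    H,S,Vv=[hsv[...,i] for i in range(3)]
    bm=box(.43,.73,-.34,-.18)&((Vv<110)|(Z>.012))
    rep('board',cv2.morphologyEx(cv2.morphologyEx((box(.43,.73,-.34,-.18)&(Vv<115)&(Z<.014)).astype(np.uint8),cv2.MORPH_CLOSE,np.ones((15,15),np.uint8)),cv2.MORPH_OPEN,k),.008)
    rep('cradleplate',cv2.morphologyEx((box(.575,.69,-.17,-.01)&(S<60)&(Vv>130)).astype(np.uint8),cv2.MORPH_OPEN,k),.009)
    rep('mat',cv2.morphologyEx((box(.40,.7,-.17,-.01)&(S<80)).astype(np.uint8),cv2.MORPH_OPEN,k),.003)
    rep('tray',cv2.morphologyEx((box(.40,.7,.02,.2)&(S<80)).astype(np.uint8),cv2.MORPH_OPEN,k),.010)
    print('bars board z>12:', [P[box(.55,.615,a,b)&(Z>.011)&(Z<.018)][:,:2].mean(0).round(4) for a,b in [(-.33,-.305),(-.215,-.19)]])
    print('bars cradle:', [P[box(.60,.66,a,b)&(Z>.0135)&(Z<.022)][:,:2].mean(0).round(4) for a,b in [(-.16,-.135),(-.05,-.02)]])
    print('hsv',hsv[c['pixels'].shape[0]//2,256])
E
python3 meas2.py
python3 - <<'E'
import cv2
t=cv2.imread('pics/wrist1.png')[65:245,110:430]; cv2.imwrite('pics/w1z.png',cv2.resize(t,None,fx=2.5,fy=2.5,interpolation=cv2.INTER_CUBIC))
E
```

```text
wrist1
pot 357 cen [ 653.5 -253.5] eqdiam 64.4 rect [array([ 654.1, -253.2]), array([62.7, 65.9]), np.float64(41.7)]
board 3117 cen [ 575.8 -244.1] eqdiam 152.2 rect [array([ 574.3, -246.1]), array([220.7,  91.3]), np.float64(0.4)]
cradleplate 2960 cen [626.4 -90.2] eqdiam 109.1 rect [array([626.6, -89.8]), array([117.8,  81. ]), np.float64(88.5)]
mat 35901 cen [1132.6   -7.3] eqdiam 1147.5 rect [array([1075. ,   58.6]), array([1952.1,  718.4]), np.float64(86.0)]
tray 8897 cen [533.5 107.8] eqdiam 215.9 rect [array([530.7, 104.8]), array([278.8, 150. ]), np.float64(2.2)]
bars board z>12: [array([ 0.5828, -0.3148]), array([ 0.5811, -0.2037])]
bars cradle: [array([ 0.627 , -0.1455]), array([ 0.6267, -0.0363])]
hsv [ 34   8 227]
top0
pot 116 cen [ 654.3 -255.4] eqdiam 63.7 rect [array([ 654.4, -256. ]), array([61. , 63.7]), np.float64(44.2)]
board 2304 cen [ 582.  -260.6] eqdiam 191.3 rect [array([ 581.3, -261.4]), array([239.6, 122.6]), np.float64(1.0)]
cradleplate 950 cen [626.7 -94.1] eqdiam 101.8 rect [array([626.1, -94.4]), array([107.1,  78.4]), np.float64(89.4)]
mat 3213 cen [556.9 -88.6] eqdiam 188.6 rect [array([555. , -89.4]), array([122.7, 239. ]), np.float64(87.2)]
tray 3716 cen [533.7 105. ] eqdiam 213.4 rect [array([531.6, 102.7]), array([278. , 149.5]), np.float64(3.2)]
bars board z>12: [array([ 0.5834, -0.3157]), array([ 0.5823, -0.2072])]
bars cradle: [array([ 0.6292, -0.147 ]), array([ 0.6272, -0.0373])]
hsv [150   8  33]
```

View pics/w1z.png

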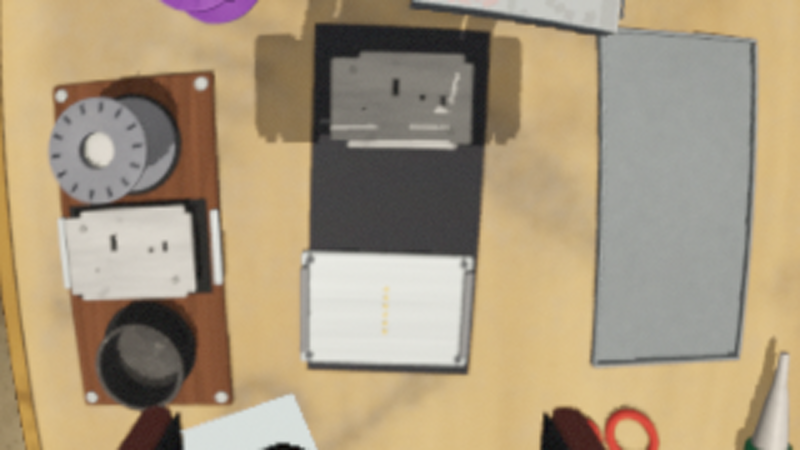

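Call:
carry_out --rows '[{"offset": [2.4,-3.15,-1.17],"rotation": [0,0,0],"claw": 8.78},{"offset": [2.4,-3.15,-1.17],"rotation": [0,0,0],"claw": 8.78},{"offset": [2.4,-3.15,-1.17],"rotation": [0,0,0],"claw": 8.78},{"offset": [2.4,-3.15,-1.17],"rotation": [0,0,0],"claw": 8.78},{"offset": [2.4,-3.15,-1.17],"rotation": [0,0,0],"claw": 8.78},{"offset": [4,0,0],"rotation": [0,0,0],"claw": 8.78},{"offset": [4,0,0],"rotation": [0,0,0],"claw": 8.78},{"offset": [4,0,0],"rotation": [0,0,0],"claw": 8.78},{"offset": [3,0,0],"rotation": [0,0,0],"claw": 8.78},{"offset": [0.5,0,0],"rotation": [0,0,0],"claw": 8.78}]'

```text
t: 3.2
ee_pos: [0.5068, -0.2574, 0.0274]
eef_rot: [2.625, 1.564, 2.626]
wrist_force: [0.2, 0.1, -0.8]
gripper_width: 0.0878
```

Run:
```python
from h import *
c=viewer.capture('side'); save(c,'side1.png')
go([.510,-.262,.028],90)
t=cv2.imread('pics/side1.png')[150:290,200:420]; cv2.imwrite('pics/sidez1.png',cv2.resize(t,None,fx=3,fy=3,interpolation=cv2.INTER_CUBIC))
```

```text
t 3.25 pos [ 0.5078 -0.258   0.0285] jaw 90.06 w 87.8 F [-0.8 -0.5 -0.6] q6 -2.06
 d world mm [ 2.2 -4.  -0.5] | off now cm [ 0.05 -0.4   0.22] | off aligned cm [ 0.05 -0.4   0.22] | rotvec [ 0.0011 -0.004  -0.0023]
```

View pics/sidez1.png

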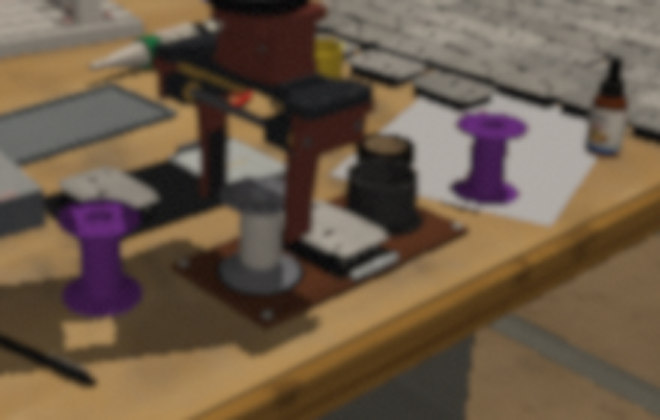

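Call:
carry_out --grip_force 30 --rows '[{"offset": [0,-0.4,0.2],"rotation": [0,0,0],"claw": 8.78},{"offset": [0,0,0],"rotation": [0,0,0],"claw": 5.5},{"offset": [0,0,0],"rotation": [0,0,0],"claw": 5.5},{"offset": [0,0,0],"rotation": [0,0,0],"claw": 5.5},{"offset": [0,0,0],"rotation": [0,0,0],"claw": 5.5},{"offset": [0,0,0],"rotation": [0,0,0],"claw": 5.5},{"offset": [0,0,0],"rotation": [0,0,0],"claw": 5.5},{"offset": [0,0,0],"rotation": [0,0,0],"claw": 5.5},{"offset": [0,0,0],"rotation": [0,0,0],"claw": 5.5},{"offset": [0,0,0],"rotation": [0,0,0],"claw": 5.5}]'

```text
t: 4.25
ee_pos: [0.5119, -0.2636, 0.0314]
eef_rot: [0.016, 1.57, 0.016]
wrist_force: [0.3, 3.1, 7.4]
gripper_width: 0.0618
```

Run:
```python
from h import *
go([.475,.105,.15],90)
```

```text
t 4.25 pos [ 0.5119 -0.2636  0.0314] jaw 90.0 w 61.8 F [0.3 3.1 7.4] q6 -2.07
 d world mm [-36.9 368.6 118.6] | off now cm [-11.87  36.86  -3.68] | off aligned cm [-11.86  36.86  -3.69] | rotvec [ 0.     0.001 -0.   ]
```

Run:
```python
from h import *
a=plane(np.load('/tmp/top0.npz'),[(177.2,162.8),(217.9,162.1),(220.3,243.1),(178.3,244.8)],.01,0);print(a.round(3).tolist(),a.mean(0))
a=plane(np.load('/tmp/wrist1.npz'),[(350.4,78.2),(412,81.4),(405.6,207.4),(347.6,209.8)],.01,1);print(a.round(3).tolist(),a.mean(0))
```

```text
[[0.664, 0.173, 0.01], [0.665, 0.056, 0.01], [0.432, 0.05, 0.01], [0.429, 0.169, 0.01]] [0.54753049 0.11214857 0.01      ]
[[0.435, 0.054, 0.01], [0.429, 0.173, 0.01], [0.663, 0.182, 0.01], [0.666, 0.062, 0.01]] [0.54828978 0.11767698 0.01      ]
```

Call:
carry_out --rows '[{"offset": [-2,0,0],"rotation": [0,0,0],"claw": 5.5},{"offset": [-4,0,0],"rotation": [0,0,0],"claw": 5.5},{"offset": [-3,2,0],"rotation": [0,0,0],"claw": 5.5},{"offset": [0,4.5,-0.3],"rotation": [0,0,0],"claw": 5.5},{"offset": [0,4.8,-0.3],"rotation": [0,0,0],"claw": 5.5},{"offset": [0,4.8,-0.3],"rotation": [0,0,0],"claw": 5.5},{"offset": [0,4.8,-0.3],"rotation": [0,0,0],"claw": 5.5},{"offset": [0,4.8,-0.3],"rotation": [0,0,0],"claw": 5.5},{"offset": [0,4.8,-0.3],"rotation": [0,0,0],"claw": 5.5},{"offset": [0,4.8,-0.3],"rotation": [0,0,0],"claw": 5.5}]'

```text
t: 5.25
ee_pos: [0.4894, 0.0908, 0.1201]
eef_rot: [-2.746, 1.57, -2.746]
wrist_force: [1.2, -0.1, -3.9]
gripper_width: 0.0618
```

Run:
```python
from h import *
c=viewer.capture('side'); save(c,'side2.png')
go([.488,.113,.026],90)
```

```text
t 5.3 pos [0.489  0.0969 0.1203] jaw 90.12 w 61.8 F [-1.8  6.1 -4.7] q6 -1.41
 d world mm [ -1.   16.1 -94.3] | off now cm [ 9.43  1.58 -0.09] | off aligned cm [ 9.43  1.61 -0.1 ] | rotvec [ 0.0021 -0.0004 -0.0029]
```

View pics/side2.png

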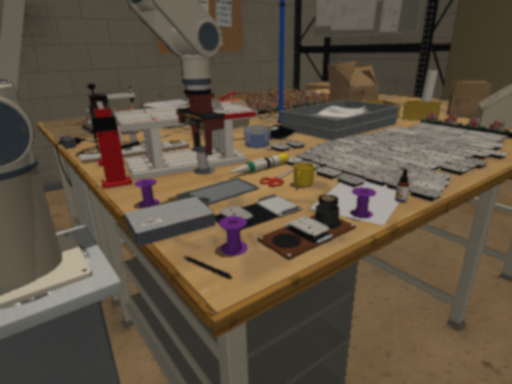

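Call:
carry_out --rows '[{"offset": [0,1,0],"rotation": [0,0,0],"claw": 5.5},{"offset": [2,0.8,0],"rotation": [0,0,0],"claw": 5.5},{"offset": [3,0,0],"rotation": [0,0,0],"claw": 5.5},{"offset": [2,0,0],"rotation": [0,0,0],"claw": 5.5},{"offset": [1,0,0],"rotation": [0,0,0],"claw": 5.5},{"offset": [0.7,0,0],"rotation": [0,0,0],"claw": 5.5},{"offset": [0.3,0,0],"rotation": [0,0,0],"claw": 5.5},{"offset": [0,0,0],"rotation": [0,0,0],"claw": 5.5},{"offset": [0,0,0],"rotation": [0,0,0],"claw": 5.5},{"offset": [0,0,0],"rotation": [0,0,0],"claw": 5.5}]'

```text
t: 6.3
ee_pos: [0.491, 0.1072, 0.0311]
eef_rot: [0.164, 1.569, 0.164]
wrist_force: [0.4, 0.1, -4.7]
gripper_width: 0.0622
```

Run:
```python
from h import *
go([.488,.113,.026],90)
c=viewer.capture('side'); save(c,'side3.png')
t=cv2.imread('pics/side3.png')[100:240,120:300]; cv2.imwrite('pics/sidez3.png',cv2.resize(t,None,fx=3.5,fy=3.5,interpolation=cv2.INTER_CUBIC))
go([.488,.113,.026],90)
```

```text
t 6.3 pos [0.491  0.1072 0.0311] jaw 90.01 w 62.2 F [ 0.4  0.1 -4.7] q6 -1.38
 d world mm [-3.   5.8 -5.1] | off now cm [ 0.51  0.58 -0.3 ] | off aligned cm [ 0.51  0.58 -0.3 ] | rotvec [ 0.0002  0.0014 -0.0002]
t 6.35 pos [0.4909 0.1073 0.031 ] jaw 90.01 w 61.5 F [-0.2  0.1 -4.9] q6 -1.38
 d world mm [-2.9  5.7 -5. ] | off now cm [ 0.5   0.57 -0.29] | off aligned cm [ 0.5   0.57 -0.29] | rotvec [ 0.0002  0.0012 -0.0002]
```

View pics/sidez3.png

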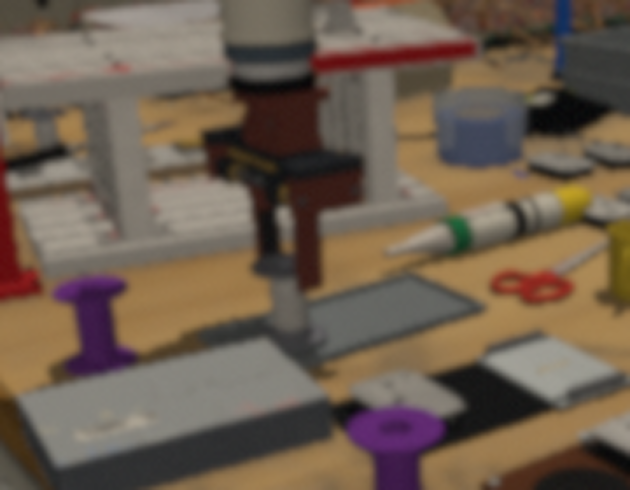

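Call:
carry_out --rows '[{"offset": [0,0.3,-0.1],"rotation": [0,0,0],"claw": 5.5},{"offset": [0,0.3,-0.1],"rotation": [0,0,0],"claw": 5.5},{"offset": [0.1,0,0],"rotation": [0,0,0],"claw": 5.5},{"offset": [0.1,0,0],"rotation": [0,0,0],"claw": 5.5},{"offset": [0.1,0,0],"rotation": [0,0,0],"claw": 5.5},{"offset": [0,0,0],"rotation": [0,0,0],"claw": 5.5},{"offset": [0,0,0],"rotation": [0,0,0],"claw": 5.5},{"offset": [0,0,0],"rotation": [0,0,0],"claw": 5.5},{"offset": [0,0,0],"rotation": [0,0,0],"claw": 5.5},{"offset": [0,0,0],"rotation": [0,0,0],"claw": 5.5}]'

```text
t: 7.35
ee_pos: [0.4884, 0.1131, 0.0274]
eef_rot: [-0.057, 1.571, -0.057]
wrist_force: [0.4, 0.7, -4.4]
gripper_width: 0.0619
```

Run:
```python
from h import *
go([.488,.113,.026],90)
```

```text
t 7.35 pos [0.4884 0.1131 0.0274] jaw 90.01 w 61.9 F [ 0.4  0.7 -4.4] q6 -1.37
 d world mm [-0.4 -0.1 -1.4] | off now cm [ 0.14 -0.01 -0.04] | off aligned cm [ 0.14 -0.01 -0.04] | rotvec [0.0002 0.0001 0.    ]
```

Still hanging; lower in small steps and release partially.

Call:
carry_out --rows '[{"offset": [0.1,0,0],"rotation": [0,0,0],"claw": 5.5},{"offset": [0.1,0,0],"rotation": [0,0,0],"claw": 5.5},{"offset": [0,0,0],"rotation": [0,0,0],"claw": 5.5},{"offset": [0,0,0],"rotation": [0,0,0],"claw": 5.5},{"offset": [0,0,0],"rotation": [0,0,0],"claw": 5.5},{"offset": [0,0,0],"rotation": [0,0,0],"claw": 5.5},{"offset": [0,0,0],"rotation": [0,0,0],"claw": 5.5},{"offset": [0,0,0],"rotation": [0,0,0],"claw": 5.5},{"offset": [0,0,0],"rotation": [0,0,0],"claw": 5.5},{"offset": [0,0,0],"rotation": [0,0,0],"claw": 5.5}]'

```text
t: 8.35
ee_pos: [0.4888, 0.1133, 0.0263]
eef_rot: [0.141, 1.57, 0.141]
wrist_force: [-2.7, -1.0, 7.8]
gripper_width: 0.062
```

Run:
```python
from h import *
go([.488,.113,.026],90)
```

```text
t 8.35 pos [0.4888 0.1133 0.0263] jaw 90.01 w 62.0 F [-2.7 -1.   7.8] q6 -1.37
 d world mm [-0.8 -0.3 -0.3] | off now cm [ 0.03 -0.03 -0.08] | off aligned cm [ 0.03 -0.03 -0.08] | rotvec [ 0.0003  0.0008 -0.0001]
```

Call:
carry_out --rows '[{"offset": [0,0,0],"rotation": [0,0,0],"claw": 8},{"offset": [0,0,0],"rotation": [0,0,0],"claw": 8.78},{"offset": [0,0,0],"rotation": [0,0,0],"claw": 8.78},{"offset": [0,0,0],"rotation": [0,0,0],"claw": 8.78},{"offset": [-2,0,0],"rotation": [0,0,0],"claw": 8.78},{"offset": [-4,0,0],"rotation": [0,0,0],"claw": 8.78},{"offset": [-4,0,0],"rotation": [0,0,0],"claw": 8.78},{"offset": [-2,-3.5,2],"rotation": [0,0,0],"claw": 8.78},{"offset": [0,-4.5,2],"rotation": [0,0,0],"claw": 8.78},{"offset": [0,-4.5,2],"rotation": [0,0,0],"claw": 8.78}]'

```text
t: 9.35
ee_pos: [0.5497, -0.0129, 0.1467]
eef_rot: [-0.038, 1.568, -0.036]
wrist_force: [0.2, -0.7, -0.2]
gripper_width: 0.0876
```

Run:
```python
from h import *
go([.654,-.2545,.025],90)
```

```text
t 9.35 pos [ 0.5497 -0.0129  0.1467] jaw 90.11 w 87.6 F [ 0.2 -0.7 -0.2] q6 -1.62
 d world mm [ 104.3 -241.6 -121.7] | off now cm [ 12.2  -24.18  10.36] | off aligned cm [ 12.17 -24.16  10.43] | rotvec [0.0019 0.0026 0.0001]
```

Call:
carry_out --rows '[{"offset": [1,-4.03,1.73],"rotation": [0,0,0],"claw": 8.78},{"offset": [1,-4.03,1.73],"rotation": [0,0,0],"claw": 8.78},{"offset": [1,-4.03,1.73],"rotation": [0,0,0],"claw": 8.78},{"offset": [1,-4.03,1.73],"rotation": [0,0,0],"claw": 8.78},{"offset": [1,-4.03,1.73],"rotation": [0,0,0],"claw": 8.78},{"offset": [1,-4.03,1.73],"rotation": [0,0,0],"claw": 8.78},{"offset": [2.5,0,0],"rotation": [0,0,0],"claw": 8.78},{"offset": [2.5,0,0],"rotation": [0,0,0],"claw": 8.78},{"offset": [1.2,0,0],"rotation": [0,0,0],"claw": 8.78},{"offset": [0,0,0],"rotation": [0,0,0],"claw": 8.78}]'

```text
t: 10.35
ee_pos: [0.6506, -0.2529, 0.0211]
eef_rot: [2.759, 1.567, 2.759]
wrist_force: [-0.6, 0.8, 0.1]
gripper_width: 0.0877
```

Run:
```python
from h import *
c=viewer.capture('wrist'); save(c,'wrist2.png')
go([.654,-.2545,.025],90)
```

```text
t 10.4 pos [ 0.6517 -0.2531  0.0227] jaw 90.03 w 88.0 F [ 0.6 -0.1 -0.5] q6 -1.96
 d world mm [ 2.3 -1.4  2.3] | off now cm [-0.23 -0.14  0.23] | off aligned cm [-0.23 -0.14  0.23] | rotvec [ 0.0005 -0.0015 -0.0006]
```

View pics/wrist2.png

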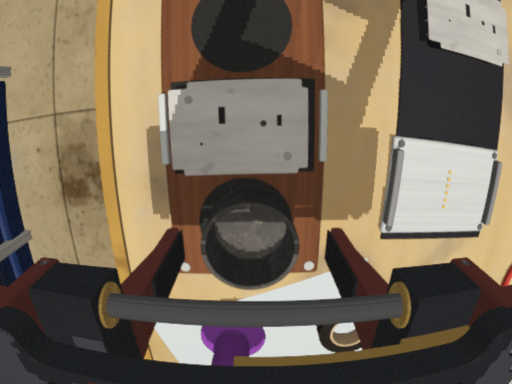

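Call:
carry_out --grip_force 20 --rows '[{"offset": [-0.1,-0.1,0.2],"rotation": [0,0,0],"claw": 8.78},{"offset": [0,0,0],"rotation": [0,0,0],"claw": 5},{"offset": [0,0,0],"rotation": [0,0,0],"claw": 5},{"offset": [0,0,0],"rotation": [0,0,0],"claw": 5},{"offset": [0,0,0],"rotation": [0,0,0],"claw": 5},{"offset": [0,0,0],"rotation": [0,0,0],"claw": 5},{"offset": [0,0,0],"rotation": [0,0,0],"claw": 5},{"offset": [0,0,0],"rotation": [0,0,0],"claw": 5},{"offset": [0,0,0],"rotation": [0,0,0],"claw": 5},{"offset": [0,0,0],"rotation": [0,0,0],"claw": 5}]'

```text
t: 11.4
ee_pos: [0.6542, -0.2546, 0.0243]
eef_rot: [2.808, 1.571, 2.808]
wrist_force: [-1.1, 0.3, 0.0]
gripper_width: 0.0502
```

Run:
```python
from h import *
go([.608,.117,.025],90)
```

```text
t 11.4 pos [ 0.6542 -0.2546  0.0243] jaw 90.01 w 50.2 F [-1.1  0.3  0. ] q6 -1.96
 d world mm [-46.2 371.6   0.7] | off now cm [-0.07 37.16 -4.62] | off aligned cm [-0.07 37.16 -4.62] | rotvec [ 0.0002 -0.0001 -0.    ]
```

Run:
```python
from h import *
c=viewer.capture('wrist'); save(c,'wrist3.png')
c=viewer.capture('side'); save(c,'side4.png')
t=cv2.imread('pics/side4.png')[170:270,240:400]; cv2.imwrite('pics/sidez4.png',cv2.resize(t,None,fx=4.5,fy=4.5,interpolation=cv2.INTER_CUBIC))
```

```text
(no output)
```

View pics/wrist3.png

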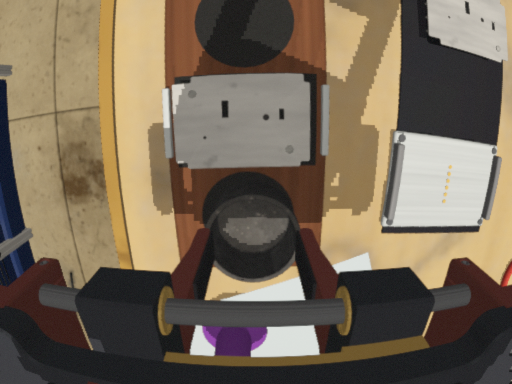

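View pics/sidez4.png

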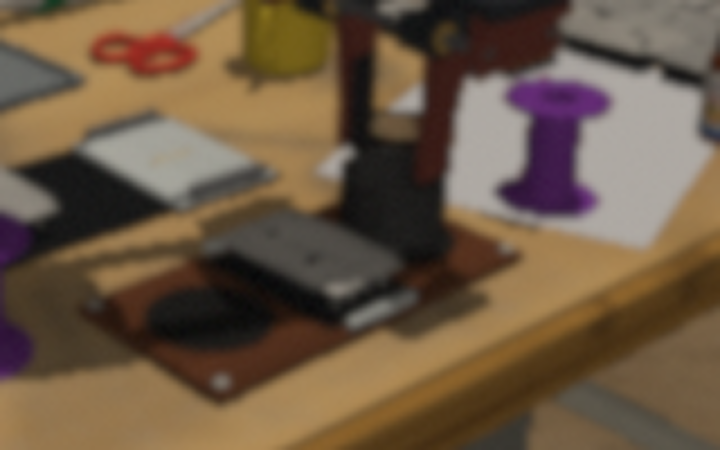

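Call:
carry_out --rows '[{"offset": [0,0,0],"rotation": [0,0,0],"claw": 5.4},{"offset": [0,0,0],"rotation": [0,0,0],"claw": 5.4},{"offset": [-0.5,0,0],"rotation": [0,0,0],"claw": 5.4},{"offset": [-1,0,0],"rotation": [0,0,0],"claw": 5.4},{"offset": [-1.5,0,0],"rotation": [0,0,0],"claw": 5.4},{"offset": [-2,0,0],"rotation": [0,0,0],"claw": 5.4},{"offset": [-2,0,0],"rotation": [0,0,0],"claw": 5.4},{"offset": [-1,0,0],"rotation": [0,0,0],"claw": 5.4},{"offset": [0,0,0],"rotation": [0,0,0],"claw": 5.4},{"offset": [0,0,0],"rotation": [0,0,0],"claw": 5.4}]'

```text
t: 12.5
ee_pos: [0.6541, -0.2546, 0.1045]
eef_rot: [-0.325, 1.571, -0.325]
wrist_force: [-0.2, -0.8, 0.0]
gripper_width: 0.0544
```

Run:
```python
from h import *
c=viewer.capture('side'); save(c,'side5.png')
t=cv2.imread('pics/side5.png')[150:270,240:400]; cv2.imwrite('pics/sidez5.png',cv2.resize(t,None,fx=4.5,fy=4.5,interpolation=cv2.INTER_CUBIC))
go([.608,.117,.025],90)
```

```text
t 12.55 pos [ 0.6537 -0.2544  0.1038] jaw 90.01 w 54.3 F [ 0.1  0.4 -0.2] q6 -1.96
 d world mm [-45.7 371.4 -78.8] | off now cm [ 7.9  37.14 -4.56] | off aligned cm [ 7.88 37.14 -4.57] | rotvec [ 0.0002 -0.0009 -0.0004]
```

View pics/sidez5.png

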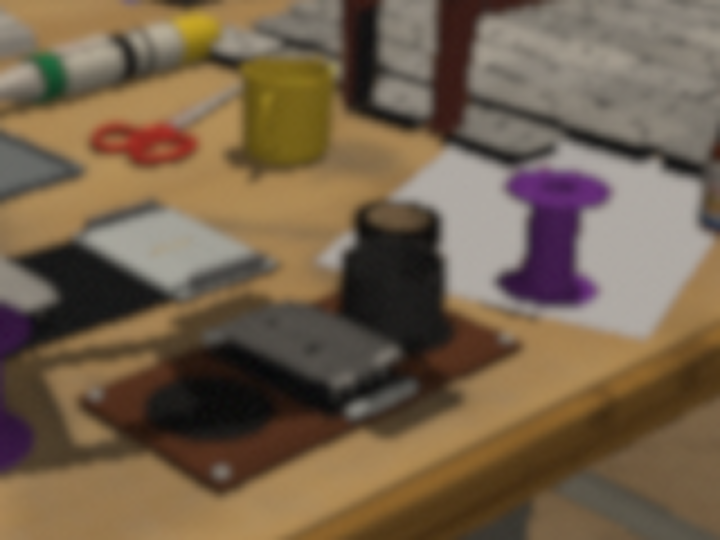

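```bash
cat > potm.py <<'E'
from h import *
import sys
c=viewer.capture('wrist'); save(c,sys.argv[1]); P=cloud(c,1);Z=P[...,2]
m=((P[...,0]>.60)&(P[...,0]<.71)&(P[...,1]>-.31)&(P[...,1]<-.2)&(Z>.038)&(Z<.062)).astype(np.uint8)
n,l,s,_=cv2.connectedComponentsWithStats(m); m=l==1+np.argmax(s[1:,4])
q=region(c,m,.05,1); print(m.sum(),'fitellipse',[np.round(a,1) for a in cv2.fitEllipse(q)],[np.round(a,1) for a in cv2.minAreaRect(q)])
go([.654,-.2545,.014],90)
E
python3 potm.py wrist4.png
```

```text
1292 fitellipse [array([ 654.2, -255. ]), array([62.2, 64.6]), np.float64(89.1)] [array([ 654.4, -254.9]), array([62.6, 63.3]), np.float64(45.0)]
t 12.6 pos [ 0.6535 -0.2543  0.1034] jaw 90.01 w 54.0 F [0.1 0.3 0.2] q6 -1.96
 d world mm [  0.5  -0.2 -89.4] | off now cm [ 8.94 -0.03  0.06] | off aligned cm [ 8.94 -0.02  0.05] | rotvec [ 0.0002 -0.0016 -0.0006]
```

View pics/wrist4.png

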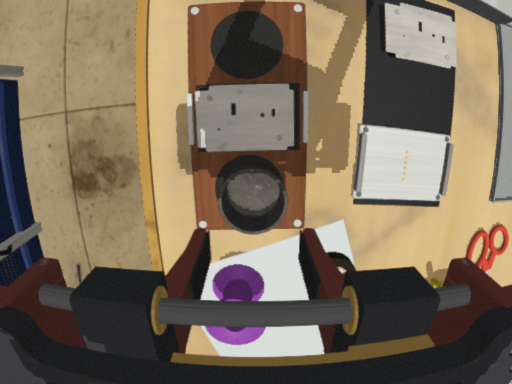

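Call:
carry_out --grip_force 12 --rows '[{"offset": [0,0,0],"rotation": [0,0,0],"claw": 8.78},{"offset": [0,0,0],"rotation": [0,0,0],"claw": 8.78},{"offset": [0,0,0],"rotation": [0,0,0],"claw": 8.78},{"offset": [1,0,0],"rotation": [0,0,0],"claw": 8.78},{"offset": [2,0,0],"rotation": [0,0,0],"claw": 8.78},{"offset": [2.5,0,0],"rotation": [0,0,0],"claw": 8.78},{"offset": [2,0,0],"rotation": [0,0,0],"claw": 8.78},{"offset": [1,0,0],"rotation": [0,0,0],"claw": 8.78},{"offset": [0.4,0,0],"rotation": [0,0,0],"claw": 8.78},{"offset": [0,0,0],"rotation": [0,0,0],"claw": 8.78}]'

```text
t: 13.6
ee_pos: [0.6541, -0.2546, 0.015]
eef_rot: [2.79, 1.57, 2.79]
wrist_force: [0.3, 0.3, -0.1]
gripper_width: 0.088
```

Call:
carry_out --rows '[{"offset": [0,0,0],"rotation": [0,0,0],"claw": 3.5},{"offset": [0,0,0],"rotation": [0,0,0],"claw": 3.5},{"offset": [0,0,0],"rotation": [0,0,0],"claw": 3.5},{"offset": [0,0,0],"rotation": [0,0,0],"claw": 3.5},{"offset": [0,0,0],"rotation": [0,0,0],"claw": 3.5},{"offset": [0,0,0],"rotation": [0,0,0],"claw": 3.5},{"offset": [0,0,0],"rotation": [0,0,0],"claw": 3.5},{"offset": [0,0,0],"rotation": [0,0,0],"claw": 3.5},{"offset": [0,0,0],"rotation": [0,0,0],"claw": 3.5},{"offset": [0,0,0],"rotation": [0,0,0],"claw": 3.5}]'

```text
t: 14.6
ee_pos: [0.6547, -0.2549, 0.0161]
eef_rot: [-0.501, 1.57, -0.501]
wrist_force: [-0.7, -1.9, 5.6]
gripper_width: 0.0605
```

```bash
python3 potm.py wrist5.png
```

```text
3459 fitellipse [array([ 653.5, -254.1]), array([63.2, 81.9]), np.float64(179.9)] [array([ 654.4, -253.2]), array([66. , 71.5]), np.float64(39.4)]
t 14.65 pos [ 0.6547 -0.2549  0.016 ] jaw 90.01 w 60.3 F [-0.7 -0.7  5.6] q6 -1.96
 d world mm [-0.7  0.4 -2. ] | off now cm [ 0.2   0.04 -0.07] | off aligned cm [ 0.2   0.04 -0.07] | rotvec [0.0002 0.0009 0.0005]
```

View pics/wrist5.png

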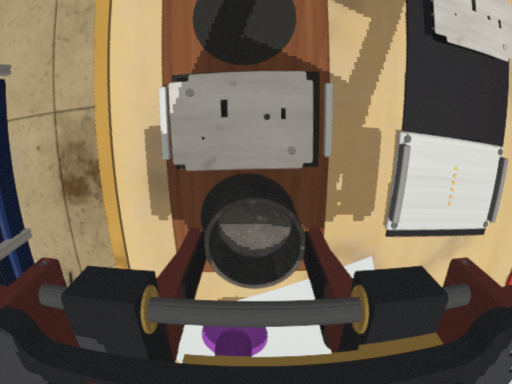

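Call:
carry_out --grip_force 16 --rows '[{"offset": [0,0,0],"rotation": [0,0,0],"claw": 3.5},{"offset": [0,0,0],"rotation": [0,0,0],"claw": 3.5},{"offset": [-0.5,0,0],"rotation": [0,0,0],"claw": 3.5},{"offset": [-1,0,0],"rotation": [0,0,0],"claw": 3.5},{"offset": [-1.5,0,0],"rotation": [0,0,0],"claw": 3.5},{"offset": [-2,0,0],"rotation": [0,0,0],"claw": 3.5},{"offset": [-2,0,0],"rotation": [0,0,0],"claw": 3.5},{"offset": [-1.5,0,0],"rotation": [0,0,0],"claw": 3.5},{"offset": [0,0,0],"rotation": [0,0,0],"claw": 3.5},{"offset": [0,0,0],"rotation": [0,0,0],"claw": 3.5}]'

```text
t: 15.65
ee_pos: [0.6542, -0.2546, 0.1007]
eef_rot: [-0.325, 1.57, -0.325]
wrist_force: [0.4, 0.2, -2.2]
gripper_width: 0.0601
```

Run:
```python
from h import *
c=viewer.capture('side'); save(c,'side6.png')
t=cv2.imread('pics/side6.png')[150:270,240:400]; cv2.imwrite('pics/sidez6.png',cv2.resize(t,None,fx=4.5,fy=4.5,interpolation=cv2.INTER_CUBIC))
go([.608,.117,.015],90)
```

```text
t 15.7 pos [ 0.6537 -0.2544  0.0998] jaw 90.01 w 60.0 F [-0.1  1.3 -1.8] q6 -1.96
 d world mm [-45.7 371.4 -84.8] | off now cm [ 8.5  37.14 -4.55] | off aligned cm [ 8.48 37.14 -4.57] | rotvec [ 0.0002 -0.001  -0.0004]
```

View pics/sidez6.png

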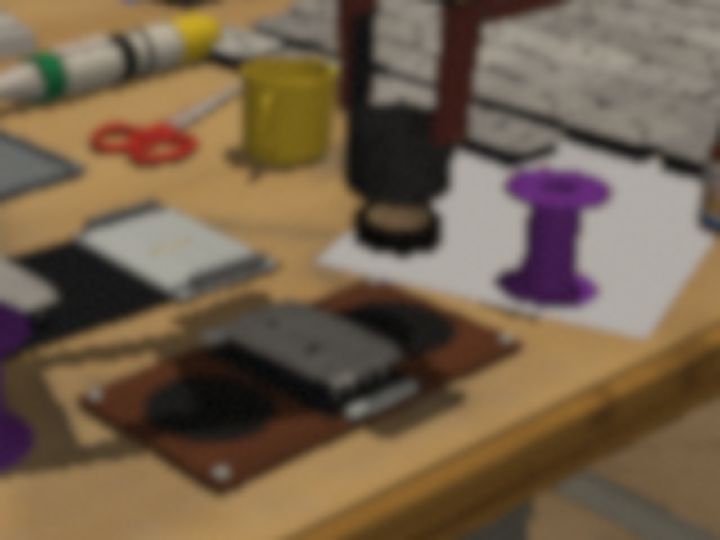

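Call:
carry_out --rows '[{"offset": [0,2,-0.3],"rotation": [0,0,0],"claw": 3.5},{"offset": [0,4,-0.5],"rotation": [0,0,0],"claw": 3.5},{"offset": [0,4.8,-0.6],"rotation": [0,0,0],"claw": 3.5},{"offset": [0,4.8,-0.6],"rotation": [0,0,0],"claw": 3.5},{"offset": [0,4.8,-0.6],"rotation": [0,0,0],"claw": 3.5},{"offset": [0,4.8,-0.6],"rotation": [0,0,0],"claw": 3.5},{"offset": [0,4.8,-0.6],"rotation": [0,0,0],"claw": 3.5},{"offset": [0,4.3,-0.5],"rotation": [0,0,0],"claw": 3.5},{"offset": [0,2.8,-0.2],"rotation": [0,0,0],"claw": 3.5},{"offset": [2,0,0],"rotation": [0,0,0],"claw": 3.5}]'

```text
t: 16.7
ee_pos: [0.6094, 0.1214, 0.0816]
eef_rot: [0.433, 1.567, 0.438]
wrist_force: [0.4, -0.7, -1.7]
gripper_width: 0.0601
```

Run:
```python
from h import *
go([.608,.1165,.015],90)
```

```text
t 16.7 pos [0.6094 0.1214 0.0816] jaw 90.26 w 60.1 F [ 0.4 -0.7 -1.7] q6 -1.4
 d world mm [ -1.4  -4.9 -66.6] | off now cm [ 6.66 -0.5  -0.16] | off aligned cm [ 6.66 -0.49 -0.14] | rotvec [ 0.0046  0.0031 -0.0014]
```

Call:
carry_out --rows '[{"offset": [2,0,0],"rotation": [0,0,0],"claw": 3.5},{"offset": [2,0,0],"rotation": [0,0,0],"claw": 3.5},{"offset": [1.5,0,0],"rotation": [0,0,0],"claw": 3.5},{"offset": [0.8,0,0],"rotation": [0,0,0],"claw": 3.5},{"offset": [0.3,0,0],"rotation": [0,0,0],"claw": 3.5},{"offset": [0.1,0,0],"rotation": [0,0,0],"claw": 3.5},{"offset": [0.1,0,0],"rotation": [0,0,0],"claw": 3.5},{"offset": [0.1,0,0],"rotation": [0,0,0],"claw": 3.5},{"offset": [0,0,0],"rotation": [0,0,0],"claw": 3.5},{"offset": [0,0,0],"rotation": [0,0,0],"claw": 3.5}]'

```text
t: 17.7
ee_pos: [0.6094, 0.1164, 0.0118]
eef_rot: [0.179, 1.57, 0.179]
wrist_force: [-0.3, 0.2, -1.5]
gripper_width: 0.06
```

Run:
```python
from h import *
go([.608,.1165,.0105],90)
```

```text
t 17.7 pos [0.6094 0.1164 0.0118] jaw 90.01 w 60.0 F [-0.3  0.2 -1.5] q6 -1.4
 d world mm [-1.4  0.1 -1.3] | off now cm [ 0.13  0.01 -0.14] | off aligned cm [ 0.13  0.01 -0.14] | rotvec [ 0.0001  0.0006 -0.0001]
```

Call:
carry_out --rows '[{"offset": [0.1,0,0],"rotation": [0,0,0],"claw": 3.5},{"offset": [0.05,0,0],"rotation": [0,0,0],"claw": 3.5},{"offset": [0,0,0],"rotation": [0,0,0],"claw": 7.2},{"offset": [0,0,0],"rotation": [0,0,0],"claw": 7.2},{"offset": [0,0,0],"rotation": [0,0,0],"claw": 7.2},{"offset": [-3,0,0],"rotation": [0,0,0],"claw": 7.2},{"offset": [-4,0,0],"rotation": [0,0,0],"claw": 7.2},{"offset": [-4,0,0],"rotation": [0.143,0,0],"claw": 8.78},{"offset": [0,-4.7,0.33],"rotation": [0.143,0,0],"claw": 8.78},{"offset": [0,-4.6,1.0],"rotation": [0.143,0,0],"claw": 8.78}]'

```text
t: 18.7
ee_pos: [0.6035, 0.0225, 0.1216]
eef_rot: [0.435, 1.567, 0.003]
wrist_force: [-0.2, -0.3, -0.5]
gripper_width: 0.0876
```

Run:
```python
from h import *
c=viewer.capture('side'); save(c,'side7.png')
go([.582,-.2616,.1],0)
```

```text
t 18.75 pos [0.6019 0.0157 0.1207] jaw 64.63 w 87.7 F [-0.6 -4.  -0.3] q6 -1.12
 d world mm [ -19.9 -277.3  -20.7] | off now cm [  2.13 -25.91  10.08] | off aligned cm [ 2.07 -1.99 27.73] | rotvec [1.128e+00 2.700e-03 7.000e-04]
```

View pics/side7.png

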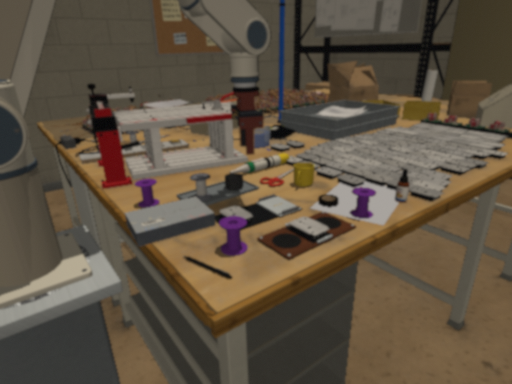

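Call:
carry_out --rows '[{"offset": [0,-3.24,1.26],"rotation": [0.141,0,0],"claw": 8.78},{"offset": [0,-3.03,1.71],"rotation": [0.141,0,0],"claw": 8.78},{"offset": [0,-2.76,2.12],"rotation": [0.141,0,0],"claw": 8.78},{"offset": [0,-2.44,2.49],"rotation": [0.141,0,0],"claw": 8.78},{"offset": [0,-2.06,2.8],"rotation": [0.141,0,0],"claw": 8.78},{"offset": [0,-1.65,3.06],"rotation": [0.141,0,0],"claw": 8.78},{"offset": [0,-1.2,3.26],"rotation": [0.141,0,0],"claw": 8.78},{"offset": [0,-0.73,3.4],"rotation": [0.141,0,0],"claw": 8.78},{"offset": [0,0,0],"rotation": [0,0,0],"claw": 8.78},{"offset": [0,0,0],"rotation": [0,0,0],"claw": 8.78}]'

```text
t: 19.75
ee_pos: [0.5862, -0.2556, 0.1194]
eef_rot: [-2.315, 1.57, 2.412]
wrist_force: [0.4, 0.2, -0.1]
gripper_width: 0.0876
```

```bash
cat > modm.py <<'E'
from h import *
import sys
def mod(c,box,lo,hi,zp,fish=1):
    P=cloud(c,fish); m=mask_h(P,box,lo,hi); q=region(c,m,zp,fish); r=cv2.minAreaRect(q)
    print('module',m.sum(),[np.round(a,1) for a in r],'z',np.median(P[m][:,2]).round(4))
E
python3 - <<'E'
from h import *
from modm import mod
c=viewer.capture('wrist'); save(c,'wrist6.png'); np.savez('/tmp/wrist6.npz',**c)
mod(c,(.53,.635,-.33,-.19),.018,.036,.028)
go([.582,-.2616,.011],0)
E
```

```text
module 4930 [array([ 582.8, -262.1]), array([61.8, 88.9]), np.float64(1.0)] z 0.0262
t 19.8 pos [ 0.5863 -0.2548  0.1195] jaw 0.89 w 87.5 F [-0.1  1.4 -0.2] q6 -0.44
 d world mm [  -4.3   -6.8 -108.5] | off now cm [10.85 -0.43  0.68] | off aligned cm [10.85 -0.43  0.68] | rotvec [ 0.0156 -0.0007  0.0008]
```

View pics/wrist6.png

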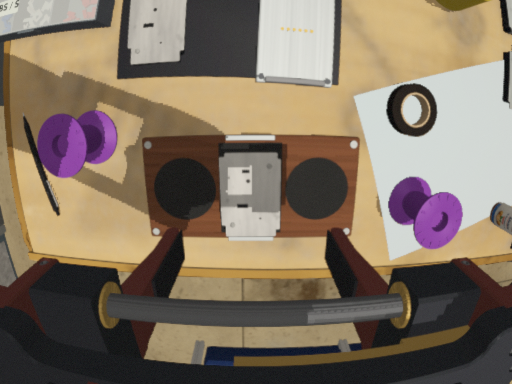

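Call:
carry_out --rows '[{"offset": [1,-0.35,0.72],"rotation": [0,0,0],"claw": 8.78},{"offset": [3,0,0],"rotation": [0,0,0],"claw": 8.78},{"offset": [3,0,0],"rotation": [0,0,0],"claw": 8.78},{"offset": [2,0,0],"rotation": [0,0,0],"claw": 8.78},{"offset": [1,0,0],"rotation": [0,0,0],"claw": 8.78},{"offset": [0.5,0,0],"rotation": [0,0,0],"claw": 8.78},{"offset": [0.2,0,0],"rotation": [0,0,0],"claw": 8.78},{"offset": [0,0,0],"rotation": [0,0,0],"claw": 8.78},{"offset": [0,0,0],"rotation": [0,0,0],"claw": 8.78},{"offset": [0,0,0],"rotation": [0,0,0],"claw": 8.78}]'

```text
t: 20.8
ee_pos: [0.5838, -0.2629, 0.0138]
eef_rot: [1.101, 1.569, -0.456]
wrist_force: [0.2, 1.0, -0.0]
gripper_width: 0.0878
```

Run:
```python
from h import *
go([.5828,-.2621,.010],1)
```

```text
t 20.8 pos [ 0.5838 -0.2629  0.0138] jaw 0.81 w 87.8 F [ 0.2  1.  -0. ] q6 -0.46
 d world mm [-1.   0.8 -3.8] | off now cm [ 0.38 -0.1  -0.08] | off aligned cm [ 0.38 -0.1  -0.08] | rotvec [-0.0034  0.0007 -0.0014]
```

Call:
carry_out --grip_force 25 --rows '[{"offset": [0.2,-0.1,0],"rotation": [0,0,0],"claw": 8.78},{"offset": [0.1,0,0],"rotation": [0,0,0],"claw": 4.5},{"offset": [0,0,0],"rotation": [0,0,0],"claw": 4.5},{"offset": [0,0,0],"rotation": [0,0,0],"claw": 4.5},{"offset": [0,0,0],"rotation": [0,0,0],"claw": 4.5},{"offset": [0,0,0],"rotation": [0,0,0],"claw": 4.5},{"offset": [0,0,0],"rotation": [0,0,0],"claw": 4.5},{"offset": [0,0,0],"rotation": [0,0,0],"claw": 4.5},{"offset": [0,0,0],"rotation": [0,0,0],"claw": 4.5},{"offset": [0,0,0],"rotation": [0,0,0],"claw": 4.5}]'

```text
t: 21.8
ee_pos: [0.5822, -0.2626, 0.0099]
eef_rot: [-1.078, 1.571, -2.634]
wrist_force: [0.8, -0.6, -0.3]
gripper_width: 0.045
```

Run:
```python
from h import *
go([.627,-.092,.12],1)
```

```text
t 21.8 pos [ 0.5822 -0.2626  0.0099] jaw 0.8 w 45.0 F [ 0.8 -0.6 -0.3] q6 -0.46
 d world mm [ 44.8 170.6 110.1] | off now cm [-11.01   4.72 -17.  ] | off aligned cm [-11.01   4.77 -16.98] | rotvec [-0.0035  0.      0.    ]
```

Run:
```python
from h import *
c=viewer.capture('side'); save(c,'side8.png'); np.savez('/tmp/side8.npz',**c)
t=cv2.imread('pics/side8.png')[160:280,230:390]; cv2.imwrite('pics/sidez8.png',cv2.resize(t,None,fx=4.5,fy=4.5,interpolation=cv2.INTER_CUBIC))
V=c['view'];f=192/np.tan(np.radians(c['vfov']/2))
def pr(p):
    q=V@np.append(p,1); return (c['cx']+f*q[0]/-q[2], c['cy']-f*q[1]/-q[2])
for dx in (-.03,0,.03):
  for z in (.01,.029,.05): print(dx,z,np.round(pr([.5822+dx,-.2626,z]),1))
c=viewer.capture('wrist'); save(c,'wrist7.png'); np.savez('/tmp/wrist7.npz',**c)
P=cloud(c,1)
print(env.state())
```

```text
-0.03 0.01 [300.1 234.1]
-0.03 0.029 [300.4 227.2]
-0.03 0.05 [300.6 219.4]
0 0.01 [309.  230.4]
0 0.029 [309.3 223.6]
0 0.05 [309.6 215.9]
0.03 0.01 [317.5 226.8]
0.03 0.029 [317.8 220.1]
0.03 0.05 [318.2 212.6]
{'t': 21.9, 'qpos': array([-4.42384892e-01,  6.78825698e-01,  1.68495587e+00, -6.84822421e-06,
        7.77822605e-01, -4.56395097e-01]), 'joint_velocities': array([-5.86828151e-05,  9.55558614e-04, -3.37037386e-04,  7.01593550e-05,
        1.22420621e-03, -6.14580778e-05]), 'joint_efforts': array([ 2.04291886e-03, -6.11708379e+01, -1.98075414e+01,  4.13357047e-02,
        4.62060235e-02, -5.04747186e-05]), 'ee_pos': array([ 0.58222209, -0.26263123,  0.00987165]), 'eef_rot': array([-1.63194261,  1.57078385,  3.09446146]), 'wrist_force': array([-0.8091775 ,  0.15773158,  0.57296902]), 'moment': array([-0.09057649,  0.04524521, -0.01343634]), 'gripper_width': 0.04487075575348929}
```

View pics/sidez8.png

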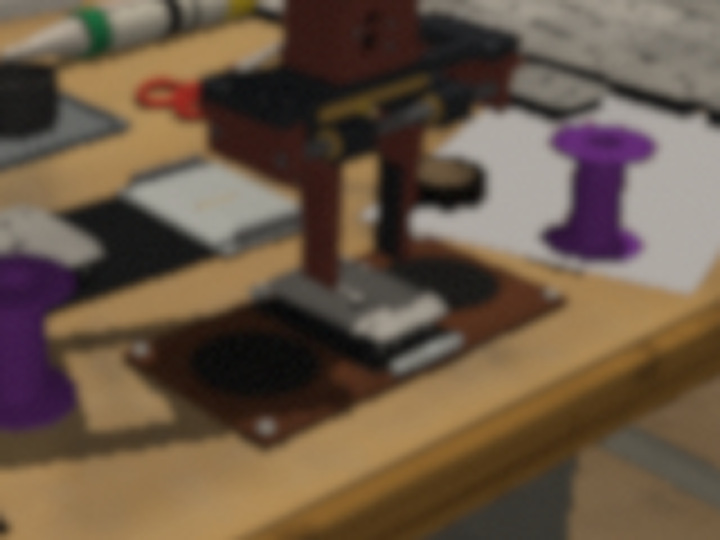

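View pics/wrist7.png

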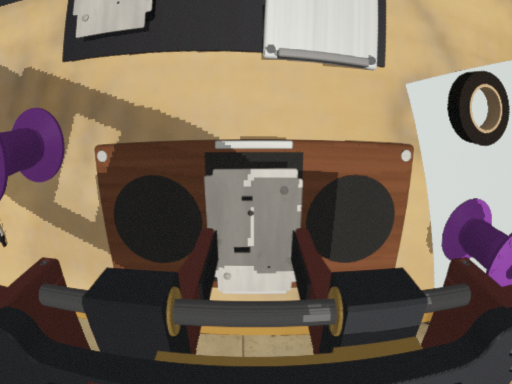

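Run:
```python
from h import *
c=np.load('/tmp/wrist7.npz'); P=cloud(c,1)
for v in (228,232,236,240,245,250,260,270,290): print(v,[ (u,*(P[v,u,:3]*1000).round().astype(int)) for u in (195,205,210,214,302,306,312,320)])
# side view cloud in finger region
c=np.load('/tmp/side8.npz'); P=cloud(c,0)
for u in (298,301,304): print(u,[(v,*(P[v,u]*1000).round().astype(int)) for v in range(210,230,2)])
for u in (315,317,319): print(u,[(v,*(P[v,u]*1000).round().astype(int)) for v in range(204,224,2)])
```

```text
228 [(195, np.int64(540), np.int64(-266), np.int64(8)), (205, np.int64(553), np.int64(-251), np.int64(41)), (210, np.int64(557), np.int64(-251), np.int64(42)), (214, np.int64(557), np.int64(-258), np.int64(27)), (302, np.int64(611), np.int64(-250), np.int64(42)), (306, np.int64(620), np.int64(-264), np.int64(9)), (312, np.int64(625), np.int64(-264), np.int64(9)), (320, np.int64(631), np.int64(-264), np.int64(9))]
232 [(195, np.int64(540), np.int64(-269), np.int64(8)), (205, np.int64(555), np.int64(-251), np.int64(48)), (210, np.int64(557), np.int64(-251), np.int64(48)), (214, np.int64(559), np.int64(-252), np.int64(45)), (302, np.int64(610), np.int64(-250), np.int64(48)), (306, np.int64(613), np.int64(-251), np.int64(46)), (312, np.int64(625), np.int64(-268), np.int64(8)), (320, np.int64(631), np.int64(-268), np.int64(8))]
236 [(195, np.int64(540), np.int64(-272), np.int64(9)), (205, np.int64(555), np.int64(-251), np.int64(53)), (210, np.int64(558), np.int64(-251), np.int64(54)), (214, np.int64(560), np.int64(-253), np.int64(49)), (302, np.int64(610), np.int64(-251), np.int64(52)), (
[... 5120 characters left out ...]
64(-265), np.int64(44)), (218, np.int64(652), np.int64(-222), np.int64(6)), (220, np.int64(643), np.int64(-231), np.int64(7)), (222, np.int64(608), np.int64(-264), np.int64(25))]
319 [(204, np.int64(603), np.int64(-272), np.int64(80)), (206, np.int64(606), np.int64(-270), np.int64(73)), (208, np.int64(605), np.int64(-271), np.int64(68)), (210, np.int64(606), np.int64(-270), np.int64(62)), (212, np.int64(605), np.int64(-272), np.int64(57)), (214, np.int64(607), np.int64(-270), np.int64(51)), (216, np.int64(608), np.int64(-270), np.int64(45)), (218, np.int64(656), np.int64(-226), np.int64(6)), (220, np.int64(645), np.int64(-236), np.int64(8)), (222, np.int64(638), np.int64(-244), np.int64(8))]
```

Call:
carry_out --rows '[{"offset": [0,0.05,0],"rotation": [0,0,0],"claw": 8.78},{"offset": [0,0,0],"rotation": [0,0,0],"claw": 8.78},{"offset": [0,0,0],"rotation": [0,0,0],"claw": 8.78},{"offset": [0,0,0],"rotation": [0,0,0],"claw": 8.78},{"offset": [0,0,0],"rotation": [0,0,0],"claw": 8.78},{"offset": [1,0,0],"rotation": [0,0,0],"claw": 8.78},{"offset": [1,0,0],"rotation": [0,0,0],"claw": 8.78},{"offset": [0.5,0,0],"rotation": [0,0,0],"claw": 8.78},{"offset": [0,0,0],"rotation": [0,0,0],"claw": 8.78},{"offset": [0,0,0],"rotation": [0,0,0],"claw": 8.78}]'

```text
t: 22.9
ee_pos: [0.5825, -0.2625, -0.0156]
eef_rot: [-2.014, 1.57, 2.713]
wrist_force: [0.1, -0.3, -0.3]
gripper_width: 0.0871
```

```bash
cat > tip.py <<'E'
from h import *
def tipz(c):
    """lowest finger points seen by the wrist camera: back edges around TCP"""
    P=cloud(c,1); p,R=pose(); L=(P-p)@R   # tool coords
    for s in (-1,1):
        m=(np.abs(np.abs(L[...,1])-(env.state()['gripper_width']/2+.006))<.008)&(np.sign(L[...,1])==s)&(L[...,2]>-.016)&(L[...,2]<-.008)&(P[...,2]>.0)
        z=P[m][:,2]; print('finger',s,m.sum(),np.sort(z)[:12].round(4))
if __name__=='__main__':
    c=viewer.capture('wrist'); save(c,'wristtip.png'); tipz(c)
    c=viewer.capture('side'); P=cloud(c,0); p,R=pose(); L=(P-p)@R
    w=env.state()['gripper_width']/2
    for s in (-1,1):
        m=(np.abs(s*L[...,1]-(w+.007))<.009)&(np.abs(L[...,2])<.012)
        z=np.sort(P[m][:,2]); print('side finger',s,m.sum(),z[:200:5].round(3))
    go([.5828,-.2621,-.018],1)
E
python3 tip.py
```

```text
finger -1 2618 [0.0069 0.0072 0.0073 0.0073 0.0074 0.0075 0.0075 0.0075 0.0075 0.0076
 0.0076 0.0076]
finger 1 2317 [0.0069 0.007  0.0071 0.0073 0.0074 0.0074 0.0074 0.0075 0.0075 0.0075
 0.0075 0.0075]
side finger -1 388 [-0.488 -0.481 -0.477 -0.474 -0.473 -0.472 -0.471 -0.471 -0.288 -0.284
 -0.281 -0.278 -0.274 -0.274 -0.273 -0.272 -0.272 -0.269  0.006  0.006
  0.007  0.007  0.007  0.007  0.008  0.008  0.017  0.018  0.021  0.022
  0.024  0.024  0.027  0.029  0.03   0.032  0.033  0.035  0.036  0.038]
side finger 1 395 [-0.49  -0.485 -0.479 -0.476 -0.475 -0.473 -0.472 -0.471 -0.286 -0.283
 -0.279 -0.275 -0.273 -0.273 -0.271 -0.27   0.007  0.016  0.018  0.02
  0.022  0.023  0.025  0.027  0.029  0.03   0.032  0.035  0.037  0.038
  0.039  0.041  0.042  0.044  0.046  0.048  0.049  0.05   0.052  0.053]
t 23.0 pos [ 0.5829 -0.2627 -0.015 ] jaw 0.8 w 88.0 F [ 0.  -0.3 -0.4] q6 -0.46
 d world mm [-0.1  0.6 -3. ] | off now cm [ 0.3  -0.01 -0.06] | off aligned cm [ 0.3  -0.01 -0.06] | rotvec [-0.0034  0.0002 -0.0003]
```

Call:
carry_out --grip_force 25 --rows '[{"offset": [0.2,0,0],"rotation": [0,0,0],"claw": 8.78},{"offset": [0.1,0,0],"rotation": [0,0,0],"claw": 4.5},{"offset": [0,0,0],"rotation": [0,0,0],"claw": 4.5},{"offset": [0,0,0],"rotation": [0,0,0],"claw": 4.5},{"offset": [0,0,0],"rotation": [0,0,0],"claw": 4.5},{"offset": [0,0,0],"rotation": [0,0,0],"claw": 4.5},{"offset": [0,0,0],"rotation": [0,0,0],"claw": 4.5},{"offset": [0,0,0],"rotation": [0,0,0],"claw": 4.5},{"offset": [0,0,0],"rotation": [0,0,0],"claw": 4.5},{"offset": [0,0,0],"rotation": [0,0,0],"claw": 4.5}]'

```text
t: 24.0
ee_pos: [0.5826, -0.2626, -0.0181]
eef_rot: [-1.836, 1.571, 2.891]
wrist_force: [-0.6, -0.0, 2.0]
gripper_width: 0.06
```

Run:
```python
from h import *
go([.627,-.092,.05],1)
```

```text
t 24.0 pos [ 0.5826 -0.2626 -0.0181] jaw 0.81 w 60.0 F [-0.6 -0.   2. ] q6 -0.46
 d world mm [ 44.4 170.6  68.1] | off now cm [ -6.81   4.67 -17.  ] | off aligned cm [ -6.81   4.73 -16.98] | rotvec [-0.0034 -0.      0.0002]
```

Call:
carry_out --rows '[{"offset": [-1,0,0],"rotation": [0,0,0],"claw": 4.5},{"offset": [-2,0,0],"rotation": [0,0,0],"claw": 4.5},{"offset": [-3,0,0],"rotation": [0,0,0],"claw": 4.5},{"offset": [0,0.9,-3.4],"rotation": [0,0,0],"claw": 4.5},{"offset": [0,0.9,-3.4],"rotation": [0,0,0],"claw": 4.5},{"offset": [0,0.9,-3.4],"rotation": [0,0,0],"claw": 4.5},{"offset": [0,0.9,-3.4],"rotation": [0,0,0],"claw": 4.5},{"offset": [0,0.9,-3.4],"rotation": [0,0,0],"claw": 4.5},{"offset": [0,0,0],"rotation": [0,0,0],"claw": 4.5},{"offset": [0,0,0],"rotation": [0,0,0],"claw": 4.5}]'

```text
t: 25.0
ee_pos: [0.6255, -0.0913, 0.0422]
eef_rot: [0.944, 1.57, -0.611]
wrist_force: [-0.1, -0.6, -1.4]
gripper_width: 0.0595
```

Run:
```python
from h import *
c=viewer.capture('wrist'); save(c,'wrist8.png'); np.savez('/tmp/wrist8.npz',**c)
t=cv2.imread('pics/wrist8.png'); cv2.imwrite('pics/wrist8z.png',cv2.resize(t[60:320,100:420],None,fx=2.2,fy=2.2,interpolation=cv2.INTER_CUBIC))
go([.627,-.092,-.016],0)
```

```text
t 25.05 pos [ 0.6253 -0.0922  0.0421] jaw 0.84 w 59.5 F [ 0.5 -0.5 -2.6] q6 -0.18
 d world mm [  1.7   0.2 -58.1] | off now cm [ 5.81  0.17 -0.02] | off aligned cm [ 5.81  0.17 -0.02] | rotvec [ 0.0146  0.0002 -0.0001]
```

View pics/wrist8.png

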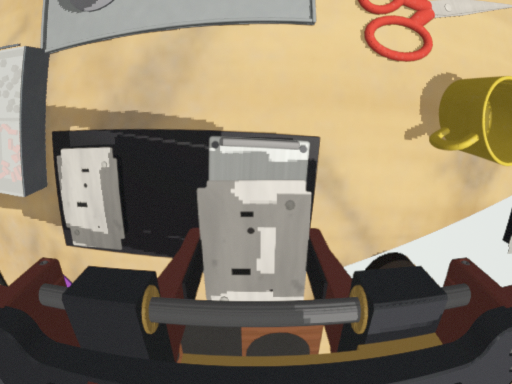

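Run:
```python
from h import *
c=np.load('/tmp/wrist8.npz')
print('plate corners',(plane(c,[(209,137),(309,141),(313,234)],.009,1)*1000).round(1).tolist())
print('mat corners',(plane(c,[(54,132),(320,137),(67,243)],.003,1)*1000).round(1).tolist())
P=cloud(c,1);Z=P[...,2]
print('bar pts',P[130:160,205:315][(Z[130:160,205:315]>.0135)&(Z[130:160,205:315]<.021)].mean(0))
b=(Z>.013)&(Z<.021)&(P[...,0]>.57)&(P[...,0]<.69)&(P[...,1]>-.06)&(P[...,1]<-.02)
q=P[b]; print(b.sum(),'bar x',q[:,0].min(),q[:,0].max(),'y mean',q[:,1].mean(), 'fit',np.degrees(np.arctan(np.polyfit(q[:,0],q[:,1],1)[0])), 'x mean',q[:,0].mean())
m=(Z>.072)&(Z<.095)&(P[...,1]>-.16)&(P[...,1]<-.03)&(P[...,0]>.59)&(P[...,0]<.66); q=P[m][:,:2]
print('held',m.sum(),np.median(P[m][:,2]),q.min(0),q.max(0),cv2.minAreaRect((q*1000).astype(np.float32)))
from modm import mod
c6=np.load('/tmp/wrist6.npz'); P=cloud(c6,1)
b=(P[...,2]>.013)&(P[...,2]<.021)&(P[...,0]>.57)&(P[...,0]<.69)&(P[...,1]>-.165)&(P[...,1]<-.13);q=P[b]
print('bar2',b.sum(),q.mean(0),q[:,0].min(),q[:,0].max())
mod(c,(.43,.535,-.15,-.02),.013,.03,.022)
```

```text
plate corners [[590.7, -32.7, 9.0], [667.7, -34.4, 9.0], [676.6, -112.4, 9.0]]
mat corners [[441.7, -23.2, 3.0], [677.6, -31.4, 3.0], [436.9, -134.6, 3.0]]
bar pts [ 0.62900271 -0.03591467  0.01694236]
693 bar x 0.5992158143289894 0.6589832511505919 y mean -0.0358635809451737 fit -1.8180979140298161 x mean 0.6289395662820625
held 13128 0.08648018937704832 [ 0.59001096 -0.12412697] [ 0.6599489  -0.04627036] ((625.056884765625, -85.28593444824219), (69.9424819946289, 77.44368743896484), 0.7262158393859863)
bar2 365 [ 0.62509426 -0.14628598  0.01696418] 0.5957630240047408 0.6559313317135977
module 5608 [array([486.6, -81.2]), array([90.1, 62.2]), np.float64(89.4)] z 0.0212
```

Call:
carry_out --rows '[{"offset": [1,0.17,-0.1],"rotation": [0.048,0,0],"claw": 4.5},{"offset": [2,0,0],"rotation": [0,0,0],"claw": 4.5},{"offset": [1.5,0,0],"rotation": [0,0,0],"claw": 4.5},{"offset": [0.8,0,0],"rotation": [0,0,0],"claw": 4.5},{"offset": [0.2,0,0],"rotation": [0,0,0],"claw": 4.5},{"offset": [0,0,0],"rotation": [0,0,0],"claw": 4.5},{"offset": [0,0,0],"rotation": [0,0,0],"claw": 4.5},{"offset": [0,0,0],"rotation": [0,0,0],"claw": 4.5},{"offset": [0,0,0],"rotation": [0,0,0],"claw": 4.5},{"offset": [0,0,0],"rotation": [0,0,0],"claw": 4.5}]'

```text
t: 26.05
ee_pos: [0.6273, -0.091, -0.0127]
eef_rot: [1.429, 1.57, -0.176]
wrist_force: [0.1, -0.1, -3.1]
gripper_width: 0.0597
```

Run:
```python
from h import *
c=viewer.capture('wrist'); save(c,'wrist9.png')
go([.627,-.0911,-.017],-1.9)
```

```text
t 26.1 pos [ 0.6272 -0.0909 -0.0128] jaw -1.94 w 59.9 F [ 0.1  0.1 -1.2] q6 -0.13
 d world mm [-0.2 -0.2 -4.2] | off now cm [ 0.42 -0.02  0.02] | off aligned cm [ 0.42 -0.02  0.02] | rotvec [-0.0007  0.0001 -0.0005]
```

View pics/wrist9.png

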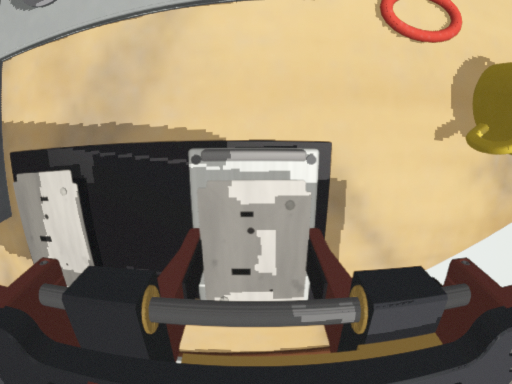

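Module centred between the bars (bar at rows 150–160, module end at row 180). Lower to contact, release, and lift straight up.

Call:
carry_out --rows '[{"offset": [0.2,0,0],"rotation": [0,0,0],"claw": 4.5},{"offset": [0.1,0,0],"rotation": [0,0,0],"claw": 4.5},{"offset": [0.1,0,0],"rotation": [0,0,0],"claw": 4.5},{"offset": [0,0,0],"rotation": [0,0,0],"claw": 4.5},{"offset": [0,0,0],"rotation": [0,0,0],"claw": 4.5},{"offset": [0,0,0],"rotation": [0,0,0],"claw": 4.5},{"offset": [0,0,0],"rotation": [0,0,0],"claw": 4.5},{"offset": [0,0,0],"rotation": [0,0,0],"claw": 4.5},{"offset": [0,0,0],"rotation": [0,0,0],"claw": 4.5},{"offset": [0,0,0],"rotation": [0,0,0],"claw": 4.5}]'

```text
t: 27.1
ee_pos: [0.627, -0.091, -0.0171]
eef_rot: [-1.769, 1.571, 2.91]
wrist_force: [-2.0, 0.6, 1.2]
gripper_width: 0.0597
```

Call:
carry_out --rows '[{"offset": [0,0,0],"rotation": [0,0,0],"claw": 8.78},{"offset": [0,0,0],"rotation": [0,0,0],"claw": 8.78},{"offset": [0,0,0],"rotation": [0,0,0],"claw": 8.78},{"offset": [0,0,0],"rotation": [0,0,0],"claw": 8.78},{"offset": [-2,0,0],"rotation": [0,0,0],"claw": 8.78},{"offset": [-4,0,0],"rotation": [0,0,0],"claw": 8.78},{"offset": [-3,-3.5,-0.12],"rotation": [-0.023,0,0],"claw": 8.78},{"offset": [0,-3.5,-0.28],"rotation": [0,0,0],"claw": 8.78},{"offset": [0,-3.5,-0.28],"rotation": [0,0,0],"claw": 8.78},{"offset": [0,-3.5,-0.28],"rotation": [0,0,0],"claw": 8.78}]'

```text
t: 28.1
ee_pos: [0.4861, -0.079, 0.0733]
eef_rot: [1.372, 1.57, -0.21]
wrist_force: [-0.3, 0.7, -0.3]
gripper_width: 0.0879
```

Run:
```python
from h import *
from modm import mod
c=viewer.capture('wrist'); save(c,'wrist10.png')
mod(c,(.43,.535,-.15,-.02),.013,.03,.022)
mod(c,(.57,.68,-.15,-.03),.022,.036,.029)
c=viewer.capture('top'); save(c,'top1.png')
mod(c,(.57,.68,-.15,-.03),.022,.036,.029,0)
go([.4866,-.0812,-.021],-0.6)
```

```text
module 6441 [array([485.9, -81.1]), array([89.3, 61.9]), np.float64(89.2)] z 0.0212
module 4643 [array([626.6, -90. ]), array([89.9, 62.3]), np.float64(88.6)] z 0.0272
module 645 [array([626.9, -92.4]), array([90.9, 59.9]), np.float64(89.4)] z 0.0269
t 28.2 pos [ 0.4819 -0.0783  0.0725] jaw -0.64 w 88.3 F [ 0.1  0.4 -0.7] q6 -0.17
 d world mm [  4.7  -2.9 -93.5] | off now cm [9.34 0.52 0.29] | off aligned cm [9.35 0.47 0.29] | rotvec [-0.0007 -0.0008  0.0049]
```

View pics/wrist10.png

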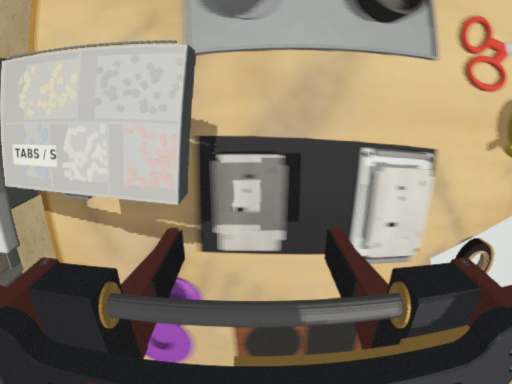

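Run:
```python
from h import *
c=viewer.capture('wrist'); P=cloud(c,1)
b=(P[...,2]>.026)&(P[...,2]<.05)&(P[...,1]<-.04)&(P[...,1]>-.13)&(P[...,0]<.46)&(P[...,0]>.36)
q=P[b]; print(b.sum(),q.max(0),q.min(0))
for y in (-.09,-.085,-.08,-.075,-.07,-.065,-.06,-.05): 
    s=q[np.abs(q[:,1]-y)<.002]; print(y,len(s),s[:,0].max().round(4) if len(s) else None, np.median(s[:,2]) if len(s) else None)
go([.486,-.0812,-.021],-0.6)
```

```text
2712 [ 0.4271779  -0.04000681  0.04092674] [ 0.3600088  -0.07494977  0.02613287]
-0.09 0 None None
-0.085 0 None None
-0.08 0 None None
-0.075 14 0.424 0.03584462163264979
-0.07 212 0.4244 0.03866641418309025
-0.065 343 0.4249 0.038612865801200574
-0.06 340 0.4256 0.03880531247954978
-0.05 367 0.4265 0.03881448505925089
t 28.25 pos [ 0.4854 -0.0788  0.073 ] jaw -0.65 w 88.1 F [ 0.9 -0.6 -0. ] q6 -0.17
 d world mm [  0.6  -2.4 -94. ] | off now cm [9.4  0.08 0.24] | off aligned cm [9.4  0.07 0.24] | rotvec [-0.0008 -0.0002  0.0011]
```

Call:
carry_out --rows '[{"offset": [1,0.1,0.2],"rotation": [0,0,0],"claw": 7.4},{"offset": [2,0,0],"rotation": [0,0,0],"claw": 7.4},{"offset": [2,0,0],"rotation": [0,0,0],"claw": 7.4},{"offset": [1.5,0,0],"rotation": [0,0,0],"claw": 7.4},{"offset": [1,0,0],"rotation": [0,0,0],"claw": 7.4},{"offset": [0.8,0,0],"rotation": [0,0,0],"claw": 7.4},{"offset": [0.6,0,0],"rotation": [0,0,0],"claw": 7.4},{"offset": [0.2,0,0],"rotation": [0,0,0],"claw": 7.4},{"offset": [0,0,0],"rotation": [0,0,0],"claw": 7.4},{"offset": [0,0,0],"rotation": [0,0,0],"claw": 7.4}]'

```text
t: 29.25
ee_pos: [0.4886, -0.0811, -0.0177]
eef_rot: [1.374, 1.57, -0.208]
wrist_force: [0.6, 0.4, -0.9]
gripper_width: 0.0738
```

Run:
```python
from h import *
go([.486,-.0812,-.022],-0.6)
```

```text
t 29.25 pos [ 0.4886 -0.0811 -0.0177] jaw -0.63 w 73.8 F [ 0.6  0.4 -0.9] q6 -0.18
 d world mm [-2.6 -0.1 -4.3] | off now cm [ 0.43 -0.26  0.01] | off aligned cm [ 0.43 -0.26  0.01] | rotvec [-0.0005  0.0002 -0.0009]
```

Call:
carry_out --grip_force 25 --rows '[{"offset": [0.2,-0.2,0],"rotation": [0,0,0],"claw": 7.4},{"offset": [0.1,0,0],"rotation": [0,0,0],"claw": 7.4},{"offset": [0.1,0,0],"rotation": [0,0,0],"claw": 4.5},{"offset": [0,0,0],"rotation": [0,0,0],"claw": 4.5},{"offset": [0,0,0],"rotation": [0,0,0],"claw": 4.5},{"offset": [0,0,0],"rotation": [0,0,0],"claw": 4.5},{"offset": [0,0,0],"rotation": [0,0,0],"claw": 4.5},{"offset": [0,0,0],"rotation": [0,0,0],"claw": 4.5},{"offset": [0,0,0],"rotation": [0,0,0],"claw": 4.5},{"offset": [0,0,0],"rotation": [0,0,0],"claw": 4.5}]'

```text
t: 30.25
ee_pos: [0.486, -0.081, -0.0222]
eef_rot: [-1.69, 1.57, 3.011]
wrist_force: [-0.8, -1.1, -0.5]
gripper_width: 0.0595
```

Run:
```python
from h import *
go([.5825,-.261,.04],0.8)
```

```text
t 30.25 pos [ 0.486  -0.081  -0.0222] jaw -0.63 w 59.5 F [-0.8 -1.1 -0.5] q6 -0.18
 d world mm [  96.5 -180.    62.2] | off now cm [-6.22  9.85 17.89] | off aligned cm [-6.22  9.4  18.13] | rotvec [-0.0249 -0.      0.0003]
```

Run:
```python
from h import *
for n in ('wrist6',):
    c=np.load('/tmp/%s.npz'%n); P=cloud(c,1)
    for a,b in [(-.335,-.305),(-.22,-.19)]:
        m=(P[...,0]>.54)&(P[...,0]<.63)&(P[...,1]>a)&(P[...,1]<b)&(P[...,2]>.0115)&(P[...,2]<.0175)
        m=cv2.morphologyEx(m.astype(np.uint8),cv2.MORPH_OPEN,np.ones((2,2),np.uint8))>0
        q=P[m];print(m.sum(),q.mean(0).round(4),q[:,0].min().round(4),q[:,0].max().round(4),'mid y',np.median(q[:,1]).round(4))
    g=cv2.cvtColor(c['pixels'],cv2.COLOR_RGB2HSV); px=c['pixels'].astype(int)
    print('disc/board px',px[188,185],px[188,317],px[150,205],px[215,150])
    for u0,u1 in [(150,218),(284,352)]:
        m=np.zeros((384,512),np.uint8); m[148:230,u0:u1]=(px[148:230,u0:u1].max(-1)-px[148:230,u0:u1].min(-1)<14)&(px[148:230,u0:u1].max(-1)<60)
        m=cv2.morphologyEx(m,cv2.MORPH_CLOSE,np.ones((5,5),np.uint8)); m=cv2.morphologyEx(m,cv2.MORPH_OPEN,np.ones((5,5),np.uint8))
        nn,l,s,_=cv2.connectedComponentsWithStats(m); k=1+np.argmax(s[1:,4]); q=region(c,l==k,.008,1); print(s[k],[np.round(a,1) for a in cv2.fitEllipse(q)])
```

```text
182 [ 0.5849 -0.3184  0.0104] 0.5598 0.611 mid y -0.3168
248 [ 0.5824 -0.2052  0.0128] 0.5572 0.6076 mid y -0.2051
disc/board px [28 31 29] [48 46 43] [78 48 31] [82 54 35]
[ 155  159   61   60 2878] [array([ 510.5, -261.2]), array([68.9, 69.8]), np.float64(124.8)]
[ 286  159   61   60 2871] [array([ 654.7, -258.8]), array([68.4, 69. ]), np.float64(89.9)]
```

Call:
carry_out --rows '[{"offset": [-1,0,0],"rotation": [0,0,0],"claw": 4.5},{"offset": [-3,0,0],"rotation": [0,0,0],"claw": 4.5},{"offset": [-2.5,0,0],"rotation": [-0.025,0,0],"claw": 4.5},{"offset": [0,1.88,3.62],"rotation": [0,0,0],"claw": 4.5},{"offset": [0,1.88,3.62],"rotation": [0,0,0],"claw": 4.5},{"offset": [0,1.88,3.62],"rotation": [0,0,0],"claw": 4.5},{"offset": [0,1.88,3.62],"rotation": [0,0,0],"claw": 4.5},{"offset": [0,1.88,3.62],"rotation": [0,0,0],"claw": 4.5},{"offset": [0,0,0],"rotation": [0,0,0],"claw": 4.5},{"offset": [0,0,0],"rotation": [0,0,0],"claw": 4.5}]'

```text
t: 31.25
ee_pos: [0.5825, -0.2613, 0.043]
eef_rot: [-3.109, 1.571, 1.615]
wrist_force: [0.1, 0.2, -2.0]
gripper_width: 0.0599
```

Run:
```python
from h import *
c=viewer.capture('wrist'); save(c,'wrist11.png')
go([.5825,-.261,-.014],0.8)
```

```text
t 31.3 pos [ 0.5819 -0.2602  0.0428] jaw 0.78 w 59.5 F [-0.5 -0.2 -2.3] q6 -0.45
 d world mm [  0.6  -0.8 -56.8] | off now cm [5.68 0.07 0.09] | off aligned cm [5.68 0.06 0.08] | rotvec [-0.0004 -0.0007  0.001 ]
```

View pics/wrist11.png

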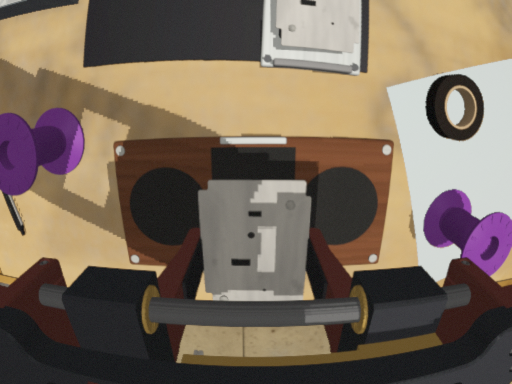

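Call:
carry_out --rows '[{"offset": [1,0.05,0],"rotation": [0,0,0],"claw": 4.5},{"offset": [2,0,0],"rotation": [0,0,0],"claw": 4.5},{"offset": [1.5,0,0],"rotation": [0,0,0],"claw": 4.5},{"offset": [0.8,0,0],"rotation": [0,0,0],"claw": 4.5},{"offset": [0.3,0,0],"rotation": [0,0,0],"claw": 4.5},{"offset": [0.1,0,0],"rotation": [0,0,0],"claw": 4.5},{"offset": [0.1,0,0],"rotation": [0,0,0],"claw": 4.5},{"offset": [0,0,0],"rotation": [0,0,0],"claw": 4.5},{"offset": [0,0,0],"rotation": [0,0,0],"claw": 4.5},{"offset": [0,0,0],"rotation": [0,0,0],"claw": 4.5}]'

```text
t: 32.3
ee_pos: [0.5834, -0.2609, -0.0147]
eef_rot: [1.098, 1.57, -0.459]
wrist_force: [0.2, -0.1, -2.0]
gripper_width: 0.0596
```

Run:
```python
from h import *
go([.5826,-.2605,-.0175],0.9)
```

```text
t 32.3 pos [ 0.5834 -0.2609 -0.0147] jaw 0.8 w 59.6 F [ 0.2 -0.1 -2. ] q6 -0.45
 d world mm [-0.8  0.4 -2.8] | off now cm [ 0.28 -0.08 -0.04] | off aligned cm [ 0.28 -0.08 -0.04] | rotvec [-0.0018  0.0003 -0.0006]
```

Call:
carry_out --rows '[{"offset": [0.1,0,0],"rotation": [0,0,0],"claw": 4.5},{"offset": [0.1,0,0],"rotation": [0,0,0],"claw": 4.5},{"offset": [0.1,0,0],"rotation": [0,0,0],"claw": 4.5},{"offset": [0,0,0],"rotation": [0,0,0],"claw": 4.5},{"offset": [0,0,0],"rotation": [0,0,0],"claw": 4.5},{"offset": [0,0,0],"rotation": [0,0,0],"claw": 4.5},{"offset": [0,0,0],"rotation": [0,0,0],"claw": 4.5},{"offset": [0,0,0],"rotation": [0,0,0],"claw": 4.5},{"offset": [0,0,0],"rotation": [0,0,0],"claw": 4.5},{"offset": [0,0,0],"rotation": [0,0,0],"claw": 4.5}]'

```text
t: 33.3
ee_pos: [0.5833, -0.2607, -0.0172]
eef_rot: [0.969, 1.571, -0.588]
wrist_force: [-2.6, 0.4, 7.1]
gripper_width: 0.06
```

Call:
carry_out --rows '[{"offset": [0,0,0],"rotation": [0,0,0],"claw": 8.78},{"offset": [0,0,0],"rotation": [0,0,0],"claw": 8.78},{"offset": [0,0,0],"rotation": [0,0,0],"claw": 8.78},{"offset": [0,0,0],"rotation": [0,0,0],"claw": 8.78},{"offset": [-2,0,0],"rotation": [0,0,0],"claw": 8.78},{"offset": [-4,0,0],"rotation": [0,0,0],"claw": 8.78},{"offset": [-4,0,0],"rotation": [0,0,0],"claw": 8.78},{"offset": [0,0,0],"rotation": [-0.145,0,0],"claw": 8.78},{"offset": [0,0,0],"rotation": [-0.145,0,0],"claw": 8.78},{"offset": [0,0,0],"rotation": [-0.145,0,0],"claw": 8.78}]'

```text
t: 34.3
ee_pos: [0.5834, -0.2608, 0.0824]
eef_rot: [0.685, 1.57, -0.431]
wrist_force: [-0.5, 0.9, -0.1]
gripper_width: 0.0882
```

Run:
```python
from h import *
from modm import mod
c=viewer.capture('wrist'); save(c,'wrist12.png')
mod(c,(.53,.635,-.33,-.19),.018,.036,.028)
c=viewer.capture('top'); save(c,'top2.png'); np.savez('/tmp/top2.npz',**c)
mod(c,(.53,.635,-.33,-.19),.018,.036,.028,0)
P=cloud(c,0)
for nm,b,lo,hi,zp in [('spool',(.44,.54,.05,.17),.06,.085,.073),('pot',(.56,.66,.05,.18),.035,.055,.045)]:
    m=((P[...,0]>b[0])&(P[...,0]<b[1])&(P[...,1]>b[2])&(P[...,1]<b[3])&(P[...,2]>lo)&(P[...,2]<hi)).astype(np.uint8)
    n,l,s,_=cv2.connectedComponentsWithStats(m); k=1+np.argmax(s[1:,4]);q=region(c,l==k,zp,0); print(nm,s[k,4],[np.round(a,1) for a in cv2.fitEllipse(q)])
go([.489,.113,.08],90)
```

```text
module 6291 [array([ 583.8, -260.5]), array([61.6, 89.2]), np.float64(0.7)] z 0.0262
module 236 [array([ 582.8, -236.4]), array([39.7, 59.9]), np.float64(88.9)] z 0.026
spool 430 [array([486.1, 113. ]), array([64.3, 65.1]), np.float64(18.2)]
pot 105 [array([609.4, 115.7]), array([63.6, 64.7]), np.float64(168.9)]
t 34.4 pos [ 0.5832 -0.2607  0.0819] jaw 25.8 w 87.7 F [-0.4  0.3  0.3] q6 -0.89
 d world mm [-94.2 373.7  -1.9] | off now cm [  0.19   7.79 -37.74] | off aligned cm [ 0.19 37.37 -9.42] | rotvec [-1.1205e+00  1.0000e-04  0.0000e+00]
```

View pics/wrist12.png

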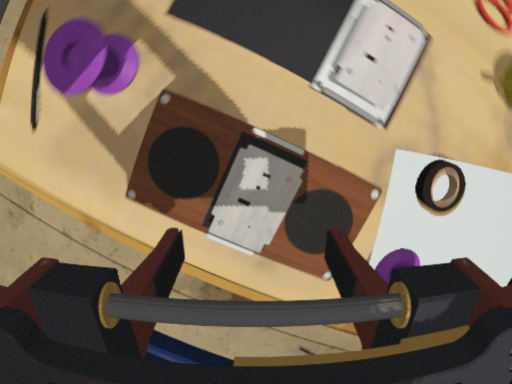

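Call:
carry_out --rows '[{"offset": [0,0.96,-4.72],"rotation": [-0.14,0,0],"claw": 8.78},{"offset": [0,1.61,-4.54],"rotation": [-0.14,0,0],"claw": 8.78},{"offset": [0,2.22,-4.27],"rotation": [-0.14,0,0],"claw": 8.78},{"offset": [0,2.8,-3.92],"rotation": [-0.14,0,0],"claw": 8.78},{"offset": [0,3.33,-3.49],"rotation": [-0.14,0,0],"claw": 8.78},{"offset": [0,3.77,-3.0],"rotation": [-0.14,0,0],"claw": 8.78},{"offset": [0,4.16,-2.43],"rotation": [-0.14,0,0],"claw": 8.78},{"offset": [0,4.45,-1.84],"rotation": [-0.14,0,0],"claw": 8.78},{"offset": [0,0,0],"rotation": [0,0,0],"claw": 8.78},{"offset": [0,0,0],"rotation": [0,0,0],"claw": 8.78}]'

```text
t: 35.4
ee_pos: [0.4882, 0.1137, 0.0819]
eef_rot: [-0.735, 1.571, -0.738]
wrist_force: [0.1, -0.1, 0.1]
gripper_width: 0.0877
```

Run:
```python
from h import *
c=viewer.capture('wrist'); save(c,'wrist13.png'); P=cloud(c,1)
for nm,b,lo,hi,zp in [('spool',(.44,.54,.05,.17),.06,.085,.073),('pot',(.56,.66,.05,.18),.035,.055,.045)]:
    m=((P[...,0]>b[0])&(P[...,0]<b[1])&(P[...,1]>b[2])&(P[...,1]<b[3])&(P[...,2]>lo)&(P[...,2]<hi)).astype(np.uint8)
    n,l,s,_=cv2.connectedComponentsWithStats(m); k=1+np.argmax(s[1:,4]);q=region(c,l==k,zp,1); print(nm,s[k,4],[np.round(a,1) for a in cv2.fitEllipse(q)])
go([.488,.113,.003],90)
```

```text
spool 5446 [array([486.2, 114.2]), array([63.1, 64.8]), np.float64(82.4)]
pot 454 [array([616.9, 117.6]), array([49.3, 57.1]), np.float64(3.2)]
t 35.45 pos [0.4885 0.1127 0.0819] jaw 89.74 w 87.4 F [ 0.6 -0.7  0.1] q6 -1.36
 d world mm [ -0.5   0.3 -78.9] | off now cm [ 7.89  0.03 -0.06] | off aligned cm [ 7.89  0.03 -0.05] | rotvec [-0.0045  0.0002  0.0002]
```

View pics/wrist13.png

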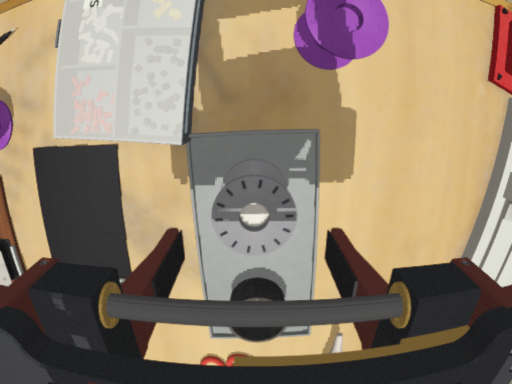

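Call:
carry_out --grip_force 30 --rows '[{"offset": [1,0.1,-0.2],"rotation": [0,0,0],"claw": 8.78},{"offset": [2.5,0,0],"rotation": [0,0,0],"claw": 8.78},{"offset": [2.2,0,0],"rotation": [0,0,0],"claw": 8.78},{"offset": [1.2,0,0],"rotation": [0,0,0],"claw": 8.78},{"offset": [0.6,0,0],"rotation": [0,0,0],"claw": 8.78},{"offset": [0.2,0,0],"rotation": [0,0,0],"claw": 8.78},{"offset": [0,0,0],"rotation": [0,0,0],"claw": 8.78},{"offset": [0,0,0],"rotation": [0,0,0],"claw": 8.78},{"offset": [0,0,0],"rotation": [0,0,0],"claw": 5.5},{"offset": [0,0,0],"rotation": [0,0,0],"claw": 5.5}]'

```text
t: 36.45
ee_pos: [0.4867, 0.114, 0.0054]
eef_rot: [0.186, 1.57, 0.184]
wrist_force: [-0.0, -0.6, -0.6]
gripper_width: 0.0752
```

Call:
carry_out --rows '[{"offset": [0,0,0],"rotation": [0,0,0],"claw": 5.5},{"offset": [0,0,0],"rotation": [0,0,0],"claw": 5.5},{"offset": [0,0,0],"rotation": [0,0,0],"claw": 5.5},{"offset": [0,0,0],"rotation": [0,0,0],"claw": 5.5},{"offset": [0,0,0],"rotation": [0,0,0],"claw": 5.5},{"offset": [0,0,0],"rotation": [0,0,0],"claw": 5.5},{"offset": [0,0,0],"rotation": [0,0,0],"claw": 5.5},{"offset": [0,0,0],"rotation": [0,0,0],"claw": 5.5},{"offset": [0,0,0],"rotation": [0,0,0],"claw": 5.5},{"offset": [0,0,0],"rotation": [0,0,0],"claw": 5.5}]'

```text
t: 37.45
ee_pos: [0.4865, 0.1139, 0.0051]
eef_rot: [0.066, 1.57, 0.065]
wrist_force: [-0.1, -1.1, 5.9]
gripper_width: 0.0622
```

Run:
```python
from h import *
go([.511,-.262,.09],90)
```

```text
t 37.45 pos [0.4865 0.1139 0.0051] jaw 89.9 w 62.2 F [-0.1 -1.1  5.9] q6 -1.36
 d world mm [  24.5 -375.9   84.9] | off now cm [ -8.49 -37.58   2.52] | off aligned cm [ -8.49 -37.59   2.45] | rotvec [-0.0017  0.0003 -0.    ]
```

Call:
carry_out --rows '[{"offset": [-1.5,0,0],"rotation": [0,0,0],"claw": 5.5},{"offset": [-3.5,0,0],"rotation": [0,0,0],"claw": 5.5},{"offset": [-3,-2.5,0.3],"rotation": [0,0,0],"claw": 5.5},{"offset": [0,-4.5,0.3],"rotation": [0,0,0],"claw": 5.5},{"offset": [0,-4.8,0.3],"rotation": [0,0,0],"claw": 5.5},{"offset": [0,-4.8,0.3],"rotation": [0,0,0],"claw": 5.5},{"offset": [0,-4.8,0.3],"rotation": [0,0,0],"claw": 5.5},{"offset": [0,-4.8,0.3],"rotation": [0,0,0],"claw": 5.5},{"offset": [0,-4.8,0.3],"rotation": [0,0,0],"claw": 5.5},{"offset": [0,-4,0.2],"rotation": [0,0,0],"claw": 5.5}]'

```text
t: 38.45
ee_pos: [0.5079, -0.2384, 0.0841]
eef_rot: [2.706, 1.57, 2.703]
wrist_force: [0.6, 0.0, -4.6]
gripper_width: 0.062
```

Call:
carry_out --rows '[{"offset": [0,-2.4,0.05],"rotation": [0,0,0],"claw": 5.5},{"offset": [0.5,0,0],"rotation": [0,0,0],"claw": 5.5},{"offset": [1.5,0,0],"rotation": [0,0,0],"claw": 5.5},{"offset": [2,0,0],"rotation": [0,0,0],"claw": 5.5},{"offset": [1,0,0],"rotation": [0,0,0],"claw": 5.5},{"offset": [0.5,0,0],"rotation": [0,0,0],"claw": 5.5},{"offset": [0,0,0],"rotation": [0,0,0],"claw": 5.5},{"offset": [0,0,0],"rotation": [0,0,0],"claw": 5.5},{"offset": [0,0,0],"rotation": [0,0,0],"claw": 5.5},{"offset": [0,0,0],"rotation": [0,0,0],"claw": 5.5}]'

```text
t: 39.45
ee_pos: [0.5097, -0.2604, 0.0306]
eef_rot: [-0.49, 1.57, -0.491]
wrist_force: [0.1, -0.8, -4.2]
gripper_width: 0.0617
```

Run:
```python
from h import *
c=viewer.capture('wrist'); save(c,'wrist14.png')
go([.510,-.262,.0101],90)
```

```text
t 39.5 pos [ 0.5095 -0.2604  0.0305] jaw 89.9 w 61.7 F [ 0.3  0.2 -4.6] q6 -2.06
 d world mm [  0.5  -1.6 -20.4] | off now cm [ 2.04 -0.16  0.04] | off aligned cm [ 2.04 -0.16  0.05] | rotvec [-0.0018  0.0009  0.0005]
```

View pics/wrist14.png

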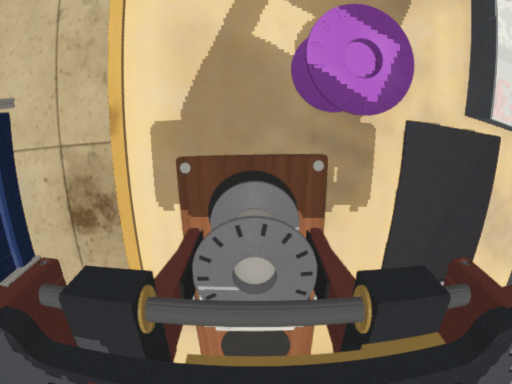

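Call:
carry_out --rows '[{"offset": [0.8,-0.15,0.05],"rotation": [0,0,0],"claw": 5.5},{"offset": [0.6,0,0],"rotation": [0,0,0],"claw": 5.5},{"offset": [0.3,0,0],"rotation": [0,0,0],"claw": 5.5},{"offset": [0.1,0,0],"rotation": [0,0,0],"claw": 5.5},{"offset": [0.1,0,0],"rotation": [0,0,0],"claw": 5.5},{"offset": [0,0,0],"rotation": [0,0,0],"claw": 5.5},{"offset": [0,0,0],"rotation": [0,0,0],"claw": 5.5},{"offset": [0,0,0],"rotation": [0,0,0],"claw": 5.5},{"offset": [0,0,0],"rotation": [0,0,0],"claw": 5.5},{"offset": [0,0,0],"rotation": [0,0,0],"claw": 5.5}]'

```text
t: 40.5
ee_pos: [0.5097, -0.2617, 0.011]
eef_rot: [-0.478, 1.571, -0.48]
wrist_force: [-1.0, 0.0, -4.2]
gripper_width: 0.0618
```

Run:
```python
from h import *
go([.510,-.262,.0101],90)
```

```text
t 40.5 pos [ 0.5097 -0.2617  0.011 ] jaw 89.9 w 61.8 F [-1.   0.  -4.2] q6 -2.06
 d world mm [ 0.3 -0.3 -0.9] | off now cm [ 0.09 -0.03  0.03] | off aligned cm [ 0.09 -0.03  0.03] | rotvec [-0.0018  0.0002  0.0001]
```

Call:
carry_out --rows '[{"offset": [0.1,0,0],"rotation": [0,0,0],"claw": 5.5},{"offset": [0.05,0,0],"rotation": [0,0,0],"claw": 5.5},{"offset": [0,0,0],"rotation": [0,0,0],"claw": 5.5},{"offset": [0,0,0],"rotation": [0,0,0],"claw": 5.5},{"offset": [0,0,0],"rotation": [0,0,0],"claw": 5.5},{"offset": [0,0,0],"rotation": [0,0,0],"claw": 5.5},{"offset": [0,0,0],"rotation": [0,0,0],"claw": 5.5},{"offset": [0,0,0],"rotation": [0,0,0],"claw": 5.5},{"offset": [0,0,0],"rotation": [0,0,0],"claw": 5.5},{"offset": [0,0,0],"rotation": [0,0,0],"claw": 5.5}]'

```text
t: 41.5
ee_pos: [0.5099, -0.2618, 0.0102]
eef_rot: [-0.418, 1.57, -0.419]
wrist_force: [-1.8, 2.0, 5.9]
gripper_width: 0.0621
```

Call:
carry_out --rows '[{"offset": [0,0,0],"rotation": [0,0,0],"claw": 7.5},{"offset": [0,0,0],"rotation": [0,0,0],"claw": 8.78},{"offset": [0,0,0],"rotation": [0,0,0],"claw": 8.78},{"offset": [0,0,0],"rotation": [0,0,0],"claw": 8.78},{"offset": [-2,0,0],"rotation": [0,0,0],"claw": 8.78},{"offset": [-3.5,0,0],"rotation": [0,0,0],"claw": 8.78},{"offset": [-3.5,0,0],"rotation": [0,0,0],"claw": 8.78},{"offset": [0,3,0.9],"rotation": [0,0,0],"claw": 8.78},{"offset": [0,4.6,1.2],"rotation": [0,0,0],"claw": 8.78},{"offset": [0,4.6,1.2],"rotation": [0,0,0],"claw": 8.78}]'

```text
t: 42.5
ee_pos: [0.5433, -0.139, 0.0999]
eef_rot: [-0.246, 1.57, -0.25]
wrist_force: [0.7, 0.6, -0.6]
gripper_width: 0.0879
```

Run:
```python
from h import *
go([.609,.116,.05],90)
```

```text
t 42.5 pos [ 0.5433 -0.139   0.0999] jaw 89.78 w 87.9 F [ 0.7  0.6 -0.6] q6 -1.84
 d world mm [ 65.7 255.  -49.9] | off now cm [ 4.99 25.53  6.46] | off aligned cm [ 4.99 25.5   6.57] | rotvec [-0.0038  0.0012  0.0003]
```

Call:
carry_out --rows '[{"offset": [0.5,3.9,1.0],"rotation": [0,0,0],"claw": 8.78},{"offset": [0.5,3.9,1.0],"rotation": [0,0,0],"claw": 8.78},{"offset": [0.5,3.9,1.0],"rotation": [0,0,0],"claw": 8.78},{"offset": [0.5,3.9,1.0],"rotation": [0,0,0],"claw": 8.78},{"offset": [0.5,3.9,1.0],"rotation": [0,0,0],"claw": 8.78},{"offset": [0.5,3.6,0.9],"rotation": [0,0,0],"claw": 8.78},{"offset": [0,2.4,0.6],"rotation": [0,0,0],"claw": 8.78},{"offset": [0,0,0],"rotation": [0,0,0],"claw": 8.78},{"offset": [0,0,0],"rotation": [0,0,0],"claw": 8.78},{"offset": [0,0,0],"rotation": [0,0,0],"claw": 8.78}]'

```text
t: 43.5
ee_pos: [0.6079, 0.1141, 0.0692]
eef_rot: [-2.679, 1.57, -2.682]
wrist_force: [-0.2, -0.3, 0.7]
gripper_width: 0.0882
```

Run:
```python
from h import *
c=viewer.capture('wrist'); save(c,'wrist15.png'); P=cloud(c,1)
b=(.56,.66,.05,.18)
m=((P[...,0]>b[0])&(P[...,0]<b[1])&(P[...,1]>b[2])&(P[...,1]<b[3])&(P[...,2]>.035)&(P[...,2]<.055)).astype(np.uint8)
n,l,s,_=cv2.connectedComponentsWithStats(m); k=1+np.argmax(s[1:,4]);q=region(c,l==k,.045,1); print(s[k,4],[np.round(a,1) for a in cv2.fitEllipse(q)],[np.round(a,1) for a in cv2.minAreaRect(q)])
go([.609,.116,-.008],90)
```

```text
1519 [array([609.2, 117.3]), array([61.9, 64.8]), np.float64(86.6)] [array([608.9, 117.3]), array([61.5, 63.7]), np.float64(89.8)]
t 43.55 pos [0.608  0.1139 0.0694] jaw 89.83 w 87.8 F [ 0.  -0.8  0.5] q6 -1.4
 d world mm [  1.    2.1 -77.4] | off now cm [7.74 0.21 0.1 ] | off aligned cm [7.74 0.21 0.1 ] | rotvec [-0.003  -0.0003  0.0002]
```

View pics/wrist15.png

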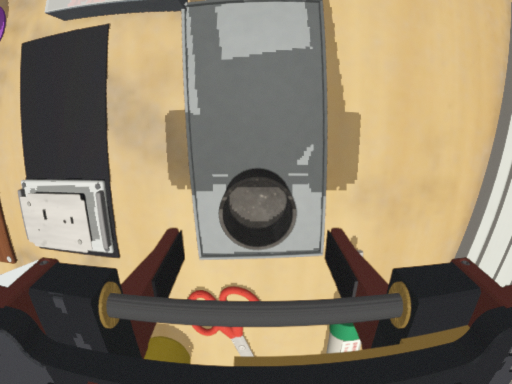

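Call:
carry_out --grip_force 16 --rows '[{"offset": [1,0.3,0.1],"rotation": [0,0,0],"claw": 8.2},{"offset": [2.5,0,0],"rotation": [0,0,0],"claw": 8.2},{"offset": [2,0,0],"rotation": [0,0,0],"claw": 8.2},{"offset": [1.2,0,0],"rotation": [0,0,0],"claw": 8.2},{"offset": [0.6,0,0],"rotation": [0,0,0],"claw": 8.2},{"offset": [0.4,0,0],"rotation": [0,0,0],"claw": 8.2},{"offset": [0,0,0],"rotation": [0,0,0],"claw": 8.2},{"offset": [0,0,0],"rotation": [0,0,0],"claw": 8.2},{"offset": [0,0,0],"rotation": [0,0,0],"claw": 5},{"offset": [0,0,0],"rotation": [0,0,0],"claw": 5}]'

```text
t: 44.55
ee_pos: [0.6097, 0.1182, -0.007]
eef_rot: [0.177, 1.57, 0.176]
wrist_force: [-1.0, 0.3, 0.9]
gripper_width: 0.0691
```

Call:
carry_out --rows '[{"offset": [0,0,0],"rotation": [0,0,0],"claw": 5},{"offset": [0,0,0],"rotation": [0,0,0],"claw": 5},{"offset": [0,0,0],"rotation": [0,0,0],"claw": 5},{"offset": [0,0,0],"rotation": [0,0,0],"claw": 5},{"offset": [0,0,0],"rotation": [0,0,0],"claw": 5},{"offset": [0,0,0],"rotation": [0,0,0],"claw": 5},{"offset": [0,0,0],"rotation": [0,0,0],"claw": 5},{"offset": [0,0,0],"rotation": [0,0,0],"claw": 5},{"offset": [0,0,0],"rotation": [0,0,0],"claw": 5},{"offset": [0,0,0],"rotation": [0,0,0],"claw": 5}]'

```text
t: 45.55
ee_pos: [0.6096, 0.1181, -0.0072]
eef_rot: [-0.076, 1.57, -0.078]
wrist_force: [-0.6, -2.1, 5.0]
gripper_width: 0.0607
```

Run:
```python
from h import *
go([.654,-.2548,.06],90)
```

```text
t 45.55 pos [ 0.6096  0.1181 -0.0072] jaw 89.9 w 60.7 F [-0.6 -2.1  5. ] q6 -1.4
 d world mm [  44.4 -372.9   67.2] | off now cm [ -6.71 -37.28   4.51] | off aligned cm [ -6.72 -37.29   4.44] | rotvec [-0.0018  0.0006  0.    ]
```

Call:
carry_out --rows '[{"offset": [-1.5,0,0],"rotation": [0,0,0],"claw": 5},{"offset": [-3,0,0],"rotation": [0,0,0],"claw": 5},{"offset": [-3,-2.5,0.4],"rotation": [0,0,0],"claw": 5},{"offset": [0,-4.5,0.5],"rotation": [0,0,0],"claw": 5},{"offset": [0,-4.8,0.6],"rotation": [0,0,0],"claw": 5},{"offset": [0,-4.8,0.6],"rotation": [0,0,0],"claw": 5},{"offset": [0,-4.8,0.6],"rotation": [0,0,0],"claw": 5},{"offset": [0,-4.8,0.6],"rotation": [0,0,0],"claw": 5},{"offset": [0,-4.8,0.6],"rotation": [0,0,0],"claw": 5},{"offset": [0,-4,0.4],"rotation": [0,0,0],"claw": 5}]'

```text
t: 46.55
ee_pos: [0.6518, -0.2345, 0.0681]
eef_rot: [-0.238, 1.57, -0.24]
wrist_force: [-0.1, 0.3, -1.6]
gripper_width: 0.0606
```

Call:
carry_out --rows '[{"offset": [0,-2.2,0.2],"rotation": [0,0,0],"claw": 5},{"offset": [0.5,0,0],"rotation": [0,0,0],"claw": 5},{"offset": [1.5,0,0],"rotation": [0,0,0],"claw": 5},{"offset": [1.5,0,0],"rotation": [0,0,0],"claw": 5},{"offset": [0.8,0,0],"rotation": [0,0,0],"claw": 5},{"offset": [0.4,0,0],"rotation": [0,0,0],"claw": 5},{"offset": [0,0,0],"rotation": [0,0,0],"claw": 5},{"offset": [0,0,0],"rotation": [0,0,0],"claw": 5},{"offset": [0,0,0],"rotation": [0,0,0],"claw": 5},{"offset": [0,0,0],"rotation": [0,0,0],"claw": 5}]'

```text
t: 47.55
ee_pos: [0.6541, -0.2541, 0.021]
eef_rot: [-0.362, 1.57, -0.364]
wrist_force: [0.7, -0.1, -1.9]
gripper_width: 0.0608
```

Run:
```python
from h import *
c=viewer.capture('wrist'); save(c,'wrist16.png')
go([.6546,-.2547,-.0022],90)
```

```text
t 47.6 pos [ 0.654  -0.2541  0.021 ] jaw 89.89 w 60.7 F [ 0.2 -0.6 -1. ] q6 -1.96
 d world mm [  0.6  -0.6 -23.2] | off now cm [ 2.32 -0.06  0.06] | off aligned cm [ 2.32 -0.06  0.06] | rotvec [-0.0018  0.0009  0.0004]
```

View pics/wrist16.png

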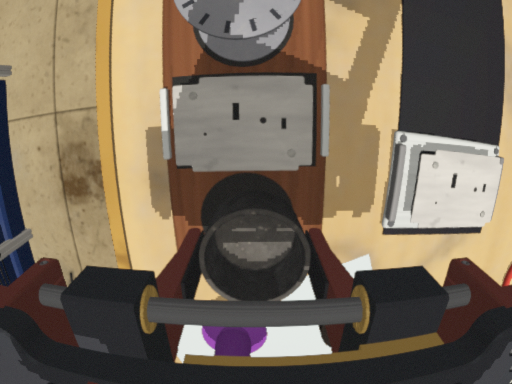

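Call:
carry_out --rows '[{"offset": [0.8,-0.06,0.06],"rotation": [0,0,0],"claw": 5},{"offset": [0.8,0,0],"rotation": [0,0,0],"claw": 5},{"offset": [0.4,0,0],"rotation": [0,0,0],"claw": 5},{"offset": [0.1,0,0],"rotation": [0,0,0],"claw": 5},{"offset": [0.1,0,0],"rotation": [0,0,0],"claw": 5},{"offset": [0.1,0,0],"rotation": [0,0,0],"claw": 5},{"offset": [0,0,0],"rotation": [0,0,0],"claw": 5},{"offset": [0,0,0],"rotation": [0,0,0],"claw": 5},{"offset": [0,0,0],"rotation": [0,0,0],"claw": 5},{"offset": [0,0,0],"rotation": [0,0,0],"claw": 5}]'

```text
t: 48.6
ee_pos: [0.6543, -0.2546, -0.0021]
eef_rot: [-0.543, 1.571, -0.545]
wrist_force: [-3.0, 1.0, 6.5]
gripper_width: 0.061
```

Run:
```python
from h import *
go([.6546,-.2547,-.0022],90)
```

```text
t 48.6 pos [ 0.6543 -0.2546 -0.0021] jaw 89.9 w 61.0 F [-3.   1.   6.5] q6 -1.96
 d world mm [ 0.3 -0.1 -0.1] | off now cm [ 0.01 -0.01  0.03] | off aligned cm [ 0.01 -0.01  0.03] | rotvec [-0.0017  0.0001  0.0001]
```

Contact at the expected height. Release, rise and move to a viewing pose.

Call:
carry_out --rows '[{"offset": [0,0,0],"rotation": [0,0,0],"claw": 7.5},{"offset": [0,0,0],"rotation": [0,0,0],"claw": 8.78},{"offset": [0,0,0],"rotation": [0,0,0],"claw": 8.78},{"offset": [0,0,0],"rotation": [0,0,0],"claw": 8.78},{"offset": [-2,0,0],"rotation": [0,0,0],"claw": 8.78},{"offset": [-4,0,0],"rotation": [0,0,0],"claw": 8.78},{"offset": [-4.5,0,0],"rotation": [0,0,0],"claw": 8.78},{"offset": [-4.5,0,0],"rotation": [0,0,0],"claw": 8.78},{"offset": [-4.5,0,0],"rotation": [0,0,0],"claw": 8.78},{"offset": [-3,0,0],"rotation": [0,0,0],"claw": 8.78}]'

```text
t: 49.6
ee_pos: [0.6555, -0.2551, 0.2282]
eef_rot: [-0.388, 1.565, -0.389]
wrist_force: [0.6, -0.3, -0.3]
gripper_width: 0.0875
```

Call:
carry_out --rows '[{"offset": [-2,3,-2],"rotation": [0,0,0],"claw": 8.78},{"offset": [-2,3,-2],"rotation": [0,0,0],"claw": 8.78},{"offset": [0,4,0],"rotation": [0,0,0],"claw": 8.78},{"offset": [0,4,0],"rotation": [0,0,0],"claw": 8.78},{"offset": [0,0,0],"rotation": [0,0,0],"claw": 8.78},{"offset": [0,0,0],"rotation": [0,0,0],"claw": 8.78},{"offset": [0,0,0],"rotation": [0,0,0],"claw": 8.78},{"offset": [0,0,0],"rotation": [0,0,0],"claw": 8.78},{"offset": [0,0,0],"rotation": [0,0,0],"claw": 8.78},{"offset": [0,0,0],"rotation": [0,0,0],"claw": 8.78}]'

```text
t: 50.6
ee_pos: [0.6145, -0.1153, 0.2622]
eef_rot: [3.044, 1.57, 3.041]
wrist_force: [0.7, -0.7, 0.2]
gripper_width: 0.0878
```

Run:
```python
from h import *
from modm import mod
c=viewer.capture('wrist'); save(c,'wrist17.png'); np.savez('/tmp/wrist17.npz',**c)
t=viewer.capture('top'); save(t,'top3.png'); s=viewer.capture('side'); save(s,'side9.png')
for n,cc,fish in [('now wrist',c,1),('start wrist',np.load('/tmp/wrist1.npz'),1),('now top',t,0),('start top',np.load('/tmp/top0.npz'),0)]:
    P=cloud(cc,fish); print(n)
    for nm,b,lo,hi,zp in [('spool',(.45,.56,-.33,-.2),.06,.095,.078),('pot',(.61,.71,-.33,-.2),.04,.06,.05)]:
        m=((P[...,0]>b[0])&(P[...,0]<b[1])&(P[...,1]>b[2])&(P[...,1]<b[3])&(P[...,2]>lo)&(P[...,2]<hi)).astype(np.uint8)
        k,l,st,_=cv2.connectedComponentsWithStats(m)
        if k<2: print(nm,'none'); continue
        k=1+np.argmax(st[1:,4]);q=region(cc,l==k,zp,fish); print(nm,st[k,4],[np.round(a,1) for a in cv2.fitEllipse(q)])
    try:
        mod(cc,(.53,.635,-.33,-.19),.018,.036,.028,fish); mod(cc,(.57,.68,-.15,-.03),.022,.036,.029,fish)
    except Exception as e: print(e)
go([0,0,0],90)
```

```text
now wrist
spool 1627 [array([ 510. , -260.6]), array([64.1, 64.7]), np.float64(13.8)]
pot 455 [array([ 653.9, -252.5]), array([63. , 66.4]), np.float64(51.4)]
module 2120 [array([ 583.6, -260.3]), array([90.6, 62. ]), np.float64(89.9)] z 0.0262
module 2288 [array([627. , -90.6]), array([88.7, 60.4]), np.float64(90.0)] z 0.0272
start wrist
spool 1332 [array([ 510. , -261.5]), array([64.2, 64.9]), np.float64(15.1)]
pot 357 [array([ 653.7, -253.5]), array([63. , 67.2]), np.float64(52.0)]
module 1733 [array([ 582.2, -261.8]), array([63.4, 90.3]), np.float64(1.0)] z 0.0262
max() iterable argument is empty
now top
spool 40 [array([ 505.4, -287.2]), array([13.2, 41.9]), np.float64(80.3)]
pot none
module 93 [array([ 585.7, -225.1]), array([17. , 54.1]), np.float64(88.9)] z 0.0263
module 247 [array([611.1, -96.5]), array([76.6, 28.5]), np.float64(89.4)] z 0.0271
start top
spool 430 [array([ 509.4, -262.7]), array([64.3, 64.8]), np.float64(21.5)]
pot 116 [array([ 654.3, -255.2]), array([63.8, 65.4]), np.float64(33.2)]
module 652 [array([ 581.1, -262.1]), array([90.9, 62.5]), np.float64(89.4)] z 0.0261
max() iterable argument is empty
t 50.75 pos [ 0.6145 -0.1148  0.2622] jaw 89.87 w 87.9 F [-0.5 -0.3  0. ] q6 -1.77
 d world mm [-614.5  114.8 -262.2] | off now cm [ 26.24  11.34 -61.46] | off aligned cm [ 26.22  11.48 -61.45] | rotvec [-0.0023 -0.0003 -0.    ]
```

View pics/wrist17.png

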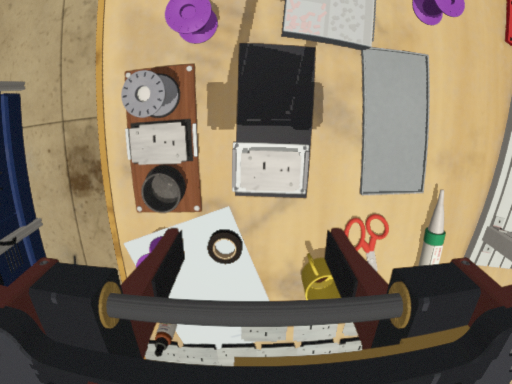

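View pics/side9.png

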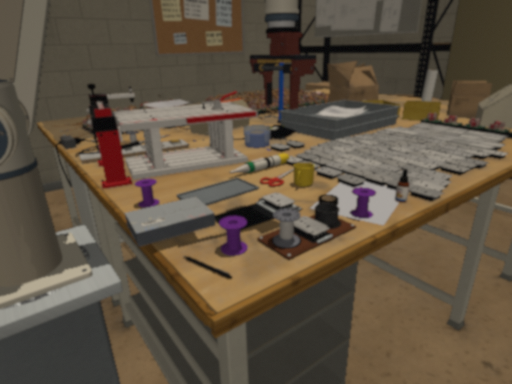

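```bash
python3 -c "
from cell import workorder
print(workorder.job_done())"
```

```text
the job is handed in; nothing more can be done
None
```

I did the steps in the order asked and handed the job in at about 51 s. First the spool and pot went onto the grey tray. Then the finished module went into the cradle and the waiting module onto the board. Last, the spool and pot went back upright; the mug, tape roll and purple look-alikes were not touched.

**Final wrist-camera check:**

| Item | Against its target | Difference |
|---|---|---|
| Spool | its start position | about 1 mm |
| Pot | its start position | about 1 mm |
| Finished module | middle of the cradle, flat between the bars | within 1 mm |
| Fresh module | middle of the board bed, flat | about 1 mm |

**What went wrong or disagreed:**
- **Missed grips:** The finger tips are about 30 mm higher than the reported tool point. Because of this, one pot grip closed on the rim or just above it and slipped off, and one module grip closed above the part. Nothing moved, and both worked once I went lower. The spool and pot were also first picked up near their tops.
- **Camera offsets:** Before the arm blocked it, the top camera differed from the wrist camera by up to about 2 mm. In the last check the arm hid most of its view of the board and cradle, so the final numbers come from the wrist camera, with the side view for a look.
- **Forces:** The readings I took stayed under about 10 N at the wrist; I did not record them continuously.

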